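# Fetch the soak basket out of the drained tank with the hook rod

### The job

Take the hook rod by its wooden handle out of its leaning holder and use it to fetch the little basket that hangs on the pegs deep in the soak tank, under the bar grille: lift it off the pegs, bring it out through the open half of the mouth and set it down gently, upright and flat in the drip tray. Unhook the rod and put it back in its holder as it was. Do not touch the basket with the gripper, do not wrench the rod or the basket against the tank, and leave the other things on the bench alone.

Things in the scene. Friction and masses are not known exactly. Their poses are not given: they have to be found in the camera images.
- tank: Drained open-topped steel soak tank, outside 168 (x) x 112 (y) x 150 mm tall, walls and floor 4 mm, fixed to the bench. Origin: centre of its underside; z up; its near side -x (with the drain tap) faces roughly to the robot's left (+y). The far part of its mouth is covered by a bar grille; only x = -80 to +17 mm, y = -52 to 52 mm is open.
- tank_mouth (a point): Centre of the open near part of the tank's mouth, at rim height (tank frame -31.5, 0, 150 mm).
- grille_bar (a point): Middle of the grille's front cross bar, 6 mm thick, along the tank's y from wall to wall (tank frame 20, 0, 147 mm). From it five fixed 5 mm bars, 18 mm apart, run level to the far wall: nothing wider than 13 mm passes between them.
- hanger: Two fixed 6 mm steel pegs (y = -25 and +25 mm) on the tank's inner far wall, under the grille, at tank x = 45, y = 0 mm; their height varies. Each dips to a saddle, then turns up on its near side. Origin: midway between the saddles, level with the underside of the bar resting on them; axes as the tank's. Tips are 12 mm to -x and 11 mm up: the basket must rise over 12 mm before moving to -x.
- basket: Steel basket, 50 (x) x 76 (y) mm, walls 24 mm tall, with a stirrup handle (bail): two posts at y = -37 and +37 mm, x = 0, joined on top by a straight bar along y. Collets inside, below the walls' top. 0.15 to 0.3 kg. Origin: centre of the underside, z up. It starts hanging by the bar on the two pegs, free to swing, axes as the tank's.
- bail (a point): Middle of the basket's bail bar, on its axis: round bar 6 mm thick along the basket's y, 68 mm above its underside (basket frame 0, 0, 68 mm).
- rod: Hook rod, 187 mm long, 0.19 kg: flat steel strip 6 (x) x 20 (y) mm, wooden cross handle on top, hook at the lower end. Origin: centre of the strip's lower end; z along the strip up to the handle; +x is where the hook points. It starts in its holder, leaning 35 degrees from vertical, handle towards the holder's -x, hook pointing to +x and up.
- rod_grip (a point): Centre of the rod's wooden handle (rod frame 0, 0, 170 mm), a block 14 (x) x 92 (y) x 34 (z) mm. Grip it across its 14 mm thickness: fingers pointing along the rod's -z, closing along the rod's x.
- rod_hook (a point): Where the bail bar's axis lies when it rests in the hook of the leaning rod, in the corner of strip and foot (rod frame 6, 0, 8 mm). The hook is 20 mm wide in y: a foot 5 mm thick (z = 0 to 5 mm) reaching to x = 23 mm, with an upturned lip at x = 18 to 23 mm whose top is at z = 11 mm.
- holder: Fixed wooden tube, closed at the bottom, on a foot plate, leaning 35 degrees from vertical with its top towards its -x, which faces roughly to the robot's left (+y). Inside 42 mm in the leaning plane x 32 mm in y, 110 mm deep, walls 5 mm. Origin: on the bench under the tube's lower end; z up. The rod rests with its foot on the bottom and the strip's back on the lower (-x) wall.
- socket_mouth (a point): Centre of the holder tube's mouth, through which the rod goes in and out along the tube.
- rest_hook (a point): Point fixed to the holder: where point rod_hook lies when the rod is home in it.
- rest_grip (a point): Point fixed to the holder: where point rod_grip lies when the rod is home in it. The handle then stands about 60 mm out of the tube's mouth.
- tray: Fixed shallow aluminium drip tray 150 (x) x 160 (y) mm, rim 14 mm high, floor and walls 4 mm thick. Origin: centre of its underside. Tray and holder stand on either side of the tank and may be swapped.
- screwdriver: Screwdriver lying on the bench, a bystander: leave it where it lies. Origin on its underside.
- wrench: Open-ended wrench lying on the bench, a bystander. Origin on its underside.
- jar: Jar 64 mm across and 85 mm tall standing behind the tank, a bystander. Origin on its underside.
- offcut: Wooden offcut 130 x 45 x 30 mm behind the tank, a bystander. Origin on its underside.
- sander: Cork sanding block with a wooden grip, 110 x 65 x 43 mm, a bystander on the left. Origin on its underside.
- cup: Open grey plastic cup 72 mm across, 80 mm tall, a bystander towards the back right. Origin on its underside.

How it is judged (in metres and radians):
On the way, in this order (a step that is already met when the one before it is completed fails the run):
1. the rod is out of its holder and in the gripper (distance between rod_hook and rest_hook above 0.13 m and contact force between the fingers and rod above 1 N), for 0.1 s.
2. the basket hangs on the rod alone, clear above the tank (contact force between rod and basket above 0.7 N and contact force between basket and tank below 0.05 N and z of basket in the frame of tank above 0.15 m), for 0.1 s.
3. the basket stands upright in the tray and the rod is unhooked from it (x of basket in the frame of tray between -0.06 and 0.06 m and y of basket in the frame of tray between -0.06 and 0.06 m and z of basket in the frame of tray below 0.01 m and angle between basket's own z axis and vertical below 0.1 rad and linear speed of basket below 0.03 m/s and contact force between rod and basket below 0.05 N and distance between rod_hook and bail above 0.04 m), for 0.2 s.
At the end, for the whole second after the job is handed in: The basket stands flat in the tray (underside less than 10 mm above the tray's underside, upright within 0.1 rad, its centre within 60 mm of the tray's in both directions) and the rod rests in its holder again (hook within 25 mm and handle within 30 mm of their rest places), both still and apart (x of basket in the frame of tray between -0.06 and 0.06 m and y of basket in the frame of tray between -0.06 and 0.06 m and z of basket in the frame of tray below 0.01 m and angle between basket's own z axis and vertical below 0.1 rad and linear speed of each of basket, rod below 0.03 m/s and contact force between rod and basket below 0.05 N and distance between rod_hook and rest_hook below 0.025 m and distance between rod_grip and rest_grip below 0.03 m); the robot touches nothing.
It fails at once if the gripper or arm touches the basket (contact force between any of the fingers, the arm and basket above 0.5 N).
It fails at once if the basket is set down or dropped hard (over 30 N on the tray) (contact force between basket and tray above 30 N).
It fails at once if the rod or basket is wrenched against the tank, its grille or its pegs (over 40 N) (contact force between any of rod, basket and tank above 40 N or contact force between any of rod, basket and hanger above 40 N).
It fails at once if a bystander is moved by more than 30 mm (distance of any of screwdriver, wrench, jar, offcut, sander, cup from where it was at the start of the episode above 0.03 m).
It also fails if it takes over 64 s, if anything falls off the work surface, if the arm or the gripper's body presses on something with over 40 N, if the wrist force passes 120 N, or if a joint passes its speed limit or range.

### The arm

A 6-joint arm with a two-finger parallel gripper is mounted at the origin on the work surface. World frame = base frame: x ahead of the robot, y to its left, z up, the work surface at z = 0. Lengths are in m, angles in degrees, forces in N, time in s.
With the tool pointing down it reaches from about 0.25 to 0.725 m from the base axis. Payload 9.7 kg.
Tool frame: the origin (TCP) lies midway between the tips of the shut fingers; the grasp point (between the pads) lies 19 mm behind it; z points along the fingers, y is the line along which they close (so a half turn about z gives the same grasp; the last joint's range is limited). The gripper opens to 85 mm and grips with 20 to 120 N. Pads are 22 mm wide; open, the fingers measure 114 mm over their backs; the gripper's body (76 mm by 85 mm) begins 54 mm behind the grasp point. The pads swing forward as they close: fully open they stand 13 mm farther back than shut.
Start: joints at [72.651, 4.979, 10.078, 95.1, 0, 90], TCP at [0.164, 0.525, 0.209] pointing down, gripper open.
Joint ranges: [-179.16, 179.16], [-48.56, 103.87], [-65.8, 70.77], [-126.05, 130.52], [-82.76, 87.17], [-180, 180]. Speed limits (degrees/s): [127.2, 127.2, 147.25, 180, 180, 180].

### API

Orientations are given as [roll, pitch, yaw] about the fixed x, y, z axes, in that order (R = Rz(yaw) Ry(pitch) Rx(roll)).
In Python, from workcell import * gives the robot as it stands.
- The arm moves only by the tool servo_tool, never from a script. Its argument "moves" is a list of rows, each a list of 4 numbers: the shift along the world's x, y, z in cm, then the turn about the world's z in rad. A call has 1 to 20 rows; each row is the pose to reach, as a shift and turn from the pose commanded when the call began; what a row does not reach only later rows make up. A row lasts 1/12 s, in which the tool goes at most 41.7 mm and 7.16 degrees, less where a joint would pass 70% of its speed; a pose out of reach is approached as far as the arm can. A call with a gripper value outside its range is refused whole. "claw" is the closure, from 0 (fully open) to 1 (shut), set as the call begins (left out, the last holds). The fingers move at their own pace and stop on an object; "force" is the grip in N (left out, the last holds). Time passes only in rows, so rows that repeat a pose let the fingers close. It gives the time, the measured TCP pose, the force, the opening and the grip force at its end, in the units of the state.
- get_obs(): the state, without advancing time (a new reading comes with each control period).
- camera(name): name is "scene" or "side" or "wrist"; returns the picture (384x512x3 uint8, red, green, blue); there is no depth.
- get_calibration(name): a dict with "fx", "fy", "cx", "cy" (pixels), "rvec" (rotation vector, rad) and "tvec" (3), from world to camera coordinates, as OpenCV has them; the wrist camera has in their place "tool_from_camera" (4x4, takes a point from camera to tool coordinates, whose origin is the TCP and whose axes are the flange's). Camera axes: x right, y down, z forward; pixel columns grow to the right and rows downward; lengths in m; the calibration is good to about 2 mm. A picture is of the moment at which its call begins: read the wrist's pose just before it. get_calibration takes no time and is no camera call.
- job_done(): hands the job in; it is judged then, once.
The state is a dict: "time": time; "q": joint angles; "qd": joint speeds; "joint_efforts": joint torques, N m; "ee_pos": TCP position; "tcp_rot": TCP orientation; "wrist_force": force on the tool from outside, world axes, zero at the start; "torque": the same for the moment, N m; "opening": finger opening in m; "grasp_force": force on a finger pad.
Only numpy, scipy, OpenCV 4.12 (cv2) and the standard library are available. Lean on these libraries where they do the work, as an engineer would, in place of code of your own. Each camera call takes 0.05 s, during which the arm holds its last target. There are 200 camera calls.

## Working session

There is one attempt and no reset: what is moved stays moved. The work goes in short steps, Python scripts to look and compute and a tool call to move; the robot and the scene stay as the last step left them, time stands still between calls to the robot, and variables do not carry over. Pictures are saved under pics/ and viewed, at most 10 in all, crops included, and the job is handed in when it is done.

Besides the shell and the picture viewer there is one more tool, called after "Call:" as name(argument=value, ...) on one line, values as JSON. servo_tool: Moves the arm, as the interface text tells. Its arguments: {"type":"object","properties":{"moves":{"type":"array","items":{"type":"array","items":{"type":"number"}}},"claw":{"type":"number"},"force":{"type":"number"}},"required":["moves"]}

```bash
mkdir -p pics; ls
python3 - <<'E'
from workcell import *
import cv2
o=get_obs(); print(o)
for n in ("scene","side"):
    im=camera(n); cv2.imwrite(f"pics/{n}0.png",im[:,:,::-1]); print(n,get_calibration(n))
im=camera("wrist"); cv2.imwrite("pics/wrist0.png",im[:,:,::-1]); print(get_calibration("wrist"))
import numpy as np
a=cv2.imread("pics/scene0.png");b=cv2.imread("pics/side0.png")
E
```

```text
pics
{'time': 0.0, 'q': array([ 7.26496652e+01,  5.01146013e+00,  1.00328348e+01,  9.50974124e+01,
       -3.90795854e-04,  8.99982830e+01]), 'qd': array([ 0.09187726,  0.00382914,  0.01623035, -0.21584516,  0.01009766,
       -0.06568254]), 'joint_efforts': array([ 4.95431868e-04, -5.20393038e+01,  4.64797676e+01,  1.64770213e-02,
        2.73543748e-05,  1.59179046e-05]), 'ee_pos': array([0.16394412, 0.52473283, 0.20806511]), 'tcp_rot': array([-1.79923962e+02,  3.88516847e-04,  1.62651383e+02]), 'wrist_force': array([0.11247872, 0.62113885, 0.07390853]), 'torque': array([-0.01807407, -0.00248528,  0.01558135]), 'grasp_force': 0.0, 'opening': 0.08551903584723922}
scene {'fx': 448.807456195884, 'fy': 448.807456195884, 'cx': 260.63571373234936, 'cy': 194.74936716748454, 'rvec': array([ 1.42686748,  2.41347803, -0.65745363]), 'tvec': array([ 0.23102128, -0.38998552,  1.61978772])}
side {'fx': 370.6498652586367, 'fy': 370.6498652586367, 'cx': 255.42090888154266, 'cy': 187.4311013340081, 'rvec': array([ 0.60746621, -2.78243766,  0.98423386]), 'tvec': array([0.52974942, 0.19903737, 0.86240777])}
{'fx': 300.08782973869006, 'fy': 300.08782973869006, 'cx': 260.14687788665924, 'cy': 193.54004380303547, 'tool_from_camera': array([[-4.02537298e-04, -9.55382113e-01, -2.95372403e-01,
         7.69271714e-02],
       [ 9.99999840e-01, -2.67398516e-04, -4.97912037e-04,
        -6.84438267e-04],
       [ 3.96714111e-04, -2.95372556e-01,  9.55382068e-01,
        -1.65290128e-01],
       [ 0.00000000e+00,  0.00000000e+00,  0.00000000e+00,
         1.00000000e+00]])}
```

View pics/scene0.png

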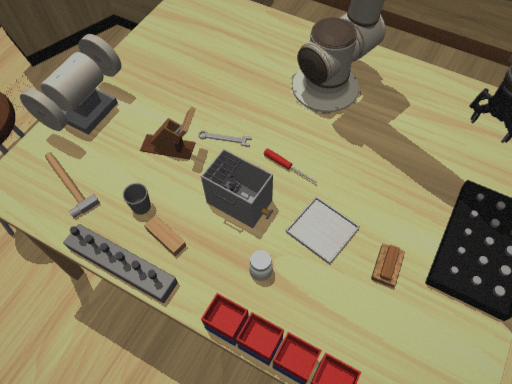

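View pics/side0.png

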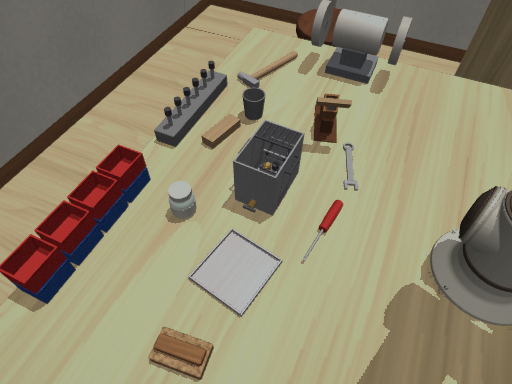

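The scene shows the tray on the robot's left (scene about 322,230), the tank in the middle (238,187) and the holder with the rod on the right (172,140). Next I'll get rough positions.

```bash
cat > h.py <<'E'
from workcell import *
import numpy as np, cv2
from scipy.spatial.transform import Rotation as Ro
def cam(name,obs=None):
    c=get_calibration(name); K=np.array([[c["fx"],0,c["cx"]],[0,c["fy"],c["cy"]],[0,0,1]])
    if name=="wrist":
        T=np.eye(4);T[:3,:3]=Ro.from_euler("xyz",obs["tcp_rot"],degrees=True).as_matrix();T[:3,3]=obs["ee_pos"]
        W=np.linalg.inv(T@np.array(c["tool_from_camera"]));return K,W[:3,:3],W[:3,3]
    return K,Ro.from_rotvec(c["rvec"]).as_matrix(),np.array(c["tvec"])
def ray(C,p):
    K,R,t=C; d=R.T@np.linalg.solve(K,[p[0],p[1],1.]); return -R.T@t,d/np.linalg.norm(d)
def onz(C,p,z):
    o,d=ray(C,p); return o+d*(z-o[2])/d[2]
def tri(rays):
    A=sum(np.eye(3)-np.outer(d,d) for o,d in rays);b=sum((np.eye(3)-np.outer(d,d))@o for o,d in rays);x=np.linalg.solve(A,b)
    return x,[np.linalg.norm(np.cross(x-o,d)) for o,d in rays]
def proj(C,P):
    K,R,t=C; q=K@(R@np.asarray(P,float)+t); return q[:2]/q[2]
E
python3 - <<'E'
from h import *
np.set_printoptions(precision=4,suppress=True)
S=cam("scene");D=cam("side")
print("tray",[onz(S,p,.014) for p in [(322,199),(358,228),(333,262),(287,230)]])
print("tray side",[onz(D,p,.014) for p in [(233,231),(281,262),(240,312),(190,275)]])
print("tank",[onz(S,p,.15) for p in [(231,153),(272,181),(205,184)]])
print("tank side",[onz(D,p,.15) for p in [(268,124),(303,133),(235,162),(275,173)]])
print("holder",onz(S,(168,145),.03),onz(D,(326,135),.0))
print("handle",onz(S,(188,118),.15),onz(D,(333,103),.15))
a=cv2.imread("pics/scene0.png")[90:250,130:300];b=cv2.imread("pics/side0.png")[80:220,220:370]
cv2.imwrite("pics/c0.png",np.hstack([cv2.resize(a,(425,400),interpolation=2),cv2.resize(b,(375,400),interpolation=2)][:2])[:, :800])
E
```

```text
tray [array([0.4368, 0.191 , 0.014 ]), array([0.4751, 0.3252, 0.014 ]), array([0.6077, 0.3047, 0.014 ]), array([0.5812, 0.1454, 0.014 ])]
tray side [array([0.5745, 0.1494, 0.014 ]), array([0.4362, 0.1781, 0.014 ]), array([0.4714, 0.3228, 0.014 ]), array([0.6104, 0.294 , 0.014 ])]
tank [array([ 0.502 , -0.0832,  0.15  ]), array([0.5291, 0.065 , 0.15  ]), array([ 0.6264, -0.0925,  0.15  ])]
tank side [array([ 0.5947, -0.1026,  0.15  ]), array([ 0.5016, -0.1091,  0.15  ]), array([0.6126, 0.0522, 0.15  ]), array([0.5146, 0.0441, 0.15  ])]
holder [ 0.5025 -0.3293  0.03  ] [ 0.4735 -0.291  -0.    ]
handle [ 0.453  -0.2637  0.15  ] [ 0.4679 -0.2563  0.15  ]
```

View pics/c0.png

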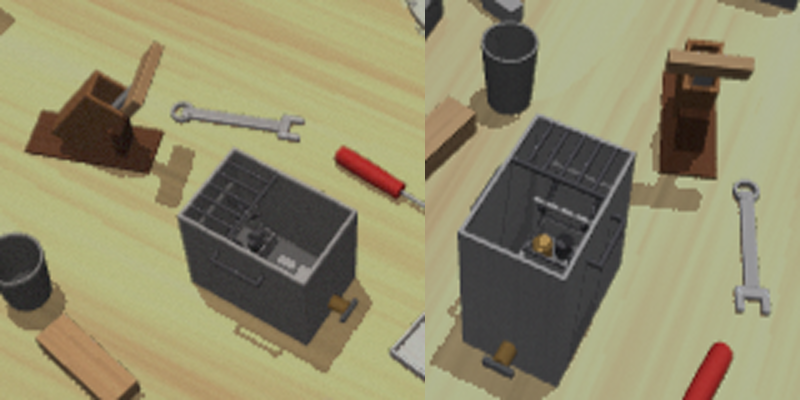

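The crop shows the holder leaning towards the tank, with the rod's cross handle at scene crop (145,75). The basket hangs under the grille. I'll move the wrist camera over the holder.

Call:
servo_tool(moves=[[0, 0, 12, 0], [29, -72, 12, -1.268], [29, -72, 12, -1.268], [29, -72, 12, -1.268], [29, -72, 12, -1.268], [29, -72, 12, -1.268], [29, -72, 12, -1.268], [29, -72, 12, -1.268], [29, -72, 12, -1.268], [29, -72, 12, -1.268], [29, -72, 12, -1.268], [29, -72, 12, -1.268], [29, -72, 12, -1.268], [29, -72, 12, -1.268], [29, -72, 12, -1.268], [29, -72, 12, -1.268], [29, -72, 12, -1.268], [29, -72, 12, -1.268], [29, -72, 12, -1.268], [29, -72, 12, -1.268]])

```text
time: 1.82
ee_pos: [0.4545, -0.1982, 0.3283]
tcp_rot: [-180.0, 0.0, 89.9]
wrist_force: [-0.6, 0.7, 0.9]
opening: 0.0856
grasp_force: 0.0
```

Call:
servo_tool(moves=[[0, 0, 0, 0], [0, 0, 0, 0], [0, 0, 0, 0]])

```text
time: 2.07
ee_pos: [0.4538, -0.1947, 0.3286]
tcp_rot: [-180.0, -0.0, 90.0]
wrist_force: [-0.4, 0.6, 0.6]
opening: 0.0852
grasp_force: 0.0
```

Run:
```python
from h import *
import json
o=get_obs(); print(o["q"],o["ee_pos"],o["tcp_rot"])
im=camera("wrist"); cv2.imwrite("pics/w1.png",im[:,:,::-1])
json.dump({k:list(map(float,o[k])) for k in("ee_pos","tcp_rot")},open("w1.json","w"))
```

```text
[-2.32352986e+01  1.95365636e+00  2.06507864e+01  1.08747018e+02
  1.09211136e-02  6.67878861e+01] [ 0.453751   -0.19474513  0.32856026] [-1.79958455e+02 -2.96995963e-02  8.99767998e+01]
```

View pics/w1.png

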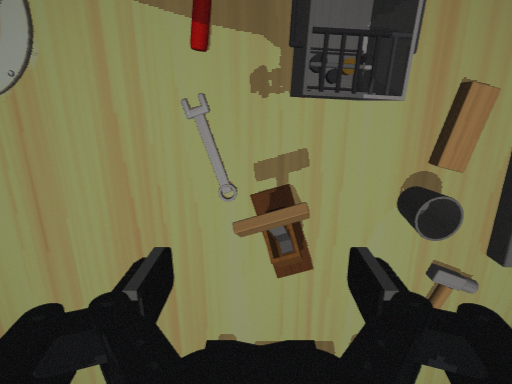

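The wrist picture shows the handle from (234,228) to (309,210), with the tube mouth below it and the foot plate at (250..312,185..275). I'll enlarge both views to get corners.

Run:
```python
from h import *
a=cv2.imread("pics/w1.png")[175:285,225:325];b=cv2.imread("pics/side0.png")[85:155,300:365]
c=cv2.imread("pics/scene0.png")[100:165,130:205]
f=lambda i,s:cv2.resize(i,None,fx=s,fy=s,interpolation=cv2.INTER_CUBIC)
can=np.zeros((600,800,3),np.uint8)
for im,x,y in((f(a,4),0,0),(f(b,4),400,0),(f(c,4),400,300)): can[y:y+im.shape[0],x:x+im.shape[1]]=im[:600-y]
cv2.imwrite("pics/c1.png",can)
```

```text
(no output)
```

View pics/c1.png

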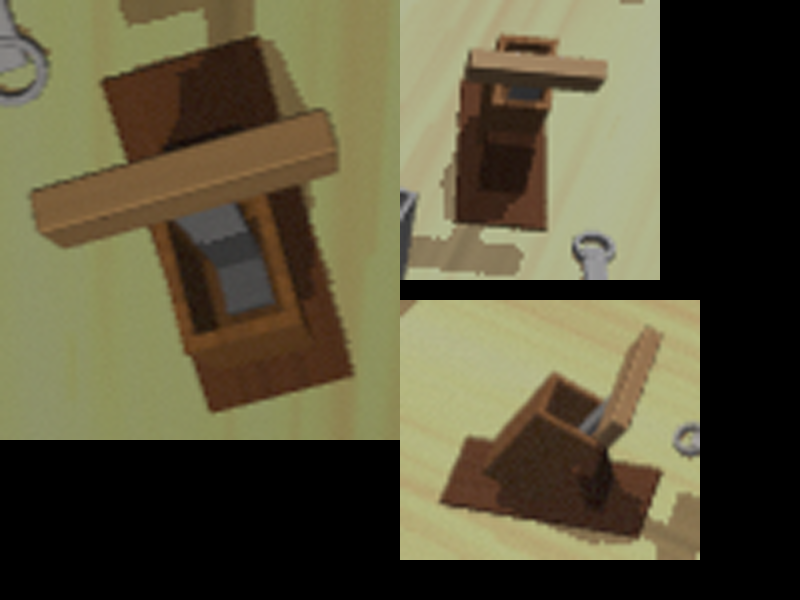

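```bash
cat >> h.py <<'E'
import json
def wcam(f): return cam("wrist",{k:np.array(v) for k,v in json.load(open(f)).items()})
E
python3 - <<'E'
from h import *
np.set_printoptions(precision=4,suppress=True)
W=wcam("w1.json");S=cam("scene");D=cam("side")
cr=lambda x,y:(225+x/4-.375,175+y/4-.375)
print("top centre tri",tri([ray(W,cr(183,171)),ray(D,(333.9,101.1))]), tri([ray(W,cr(183,171)),ray(S,(188,121))]))
for z in(.15,.165,.18):
    q=[onz(W,cr(*p),z) for p in[(30,190),(325,112),(336,147),(42,235)]]
    print(z,np.mean(q,0),np.linalg.norm(q[1]-q[0]),np.linalg.norm(q[2]-q[3]),np.degrees(np.arctan2(*(q[1]-q[0])[1::-1])),np.degrees(np.arctan2(*(q[2]-q[3])[1::-1])))
print("foot plate",[onz(W,cr(*p),.006) for p in[(103,78),(258,37),(353,375),(211,412)]])
print("mouth bottom edge", [onz(W,cr(*p),.115) for p in[(188,352),(310,318)]])
E
```

```text
top centre tri (array([ 0.465 , -0.2525,  0.1599]), [np.float64(0.0009818324662590003), np.float64(0.000981832466258885)]) (array([ 0.4643, -0.2557,  0.1525]), [np.float64(4.5353921742846225e-05), np.float64(4.535392174295561e-05)])
0.15 [ 0.4639 -0.2568  0.15  ] 0.09355886266179708 0.09520044164487888 15.789666391568245 17.953190573451558
0.165 [ 0.4634 -0.2508  0.165 ] 0.08947796897754316 0.0910479448103337 15.789666391568248 17.953190573451558
0.18 [ 0.4629 -0.2449  0.18  ] 0.08539707529328934 0.08689544797578846 15.789666391568213 17.95319057345157
foot plate [array([ 0.4349, -0.2716,  0.006 ]), array([ 0.5004, -0.2535,  0.006 ]), array([ 0.5486, -0.415 ,  0.006 ]), array([ 0.4835, -0.4346,  0.006 ])]
mouth bottom edge [array([ 0.468 , -0.3397,  0.115 ]), array([ 0.5108, -0.3262,  0.115 ])]
```

The handle top centre is near (0.464,-0.253,0.16) and the holder is turned about 16.5°. Next I'll look into the tank from two places with the wrist camera, then at the holder again.

Call:
servo_tool(moves=[[11, 31, -11, 0], [11, 31, -11, 0], [11, 31, -11, 0], [11, 31, -11, 0], [11, 31, -11, 0], [11, 31, -11, 0], [11, 31, -11, 0], [11, 31, -11, 0], [11, 31, -11, 0], [11, 31, -11, 0], [11, 31, -11, 0], [11, 31, -11, 0]])

```text
time: 3.12
ee_pos: [0.5635, 0.1148, 0.2199]
tcp_rot: [179.9, 0.0, 90.0]
wrist_force: [0.4, -0.0, 0.3]
opening: 0.0853
grasp_force: 0.0
```

```bash
cat > shot.py <<'E'
from h import *
import sys
o=get_obs(); im=camera("wrist"); cv2.imwrite(f"pics/{sys.argv[1]}.png",im[:,:,::-1])
json.dump({k:list(map(float,o[k])) for k in("ee_pos","tcp_rot")},open(f"{sys.argv[1]}.json","w")); print(o["ee_pos"],o["tcp_rot"],np.abs(o["qd"]).max())
E
python3 shot.py w2
```

```text
[0.56345195 0.11480295 0.21987968] [1.79936319e+02 9.79031920e-04 9.00330148e+01] 1.255743060025588
```

Call:
servo_tool(moves=[[0, -7, 6, 0.286], [0, -7, 6, 0.286], [0, -7, 6, 0.286], [0, -7, 6, 0.286], [0, -7, 6, 0.286], [0, -7, 6, 0.286]])

```text
time: 3.67
ee_pos: [0.5637, 0.0449, 0.2782]
tcp_rot: [-180.0, -0.0, 106.2]
wrist_force: [-0.1, -0.6, -0.1]
opening: 0.0851
grasp_force: 0.0
```

```bash
python3 shot.py w3
```

```text
[0.56371139 0.04491587 0.27816835] [-1.79967907e+02 -1.74430854e-02  1.06244840e+02] 0.9004213448955959
```

Call:
servo_tool(moves=[[-4, -22, 6, 0], [-10, -54, 2, 0], [-10, -54, 2, 0], [-10, -54, 2, 0], [-10, -54, 2, 0], [-10, -54, 2, 0], [-10, -54, 2, 0], [-10, -54, 2, 0], [-10, -54, 2, 0], [-10, -54, 2, 0], [-10, -54, 2, 0], [-10, -54, 2, 0], [-10, -54, 2, 0], [-10, -54, 2, 0], [-10, -54, 2, 0], [-10, -54, 2, 0], [-10, -54, 2, 0], [-10, -54, 2, 0]])

```text
time: 5.22
ee_pos: [0.4647, -0.4935, 0.2994]
tcp_rot: [180.0, 0.0, 106.5]
wrist_force: [0.6, -0.9, -0.9]
opening: 0.0855
grasp_force: 0.0
```

```bash
python3 shot.py w4
python3 - <<'E'
import cv2,numpy as np
a,b,c=[cv2.imread(f"pics/w{i}.png") for i in(2,3,4)]
can=np.zeros((600,800,3),np.uint8)
for im,x,y in((a,0,0),(b,400,0),(c,0,300)): can[y:y+300,x:x+400]=cv2.resize(im,(400,300),interpolation=cv2.INTER_AREA)
cv2.imwrite("pics/c2.png",can)
E
```

```text
[ 0.46474867 -0.49345281  0.29935762] [1.79978002e+02 1.69270548e-02 1.06478420e+02] 0.34375290236108597
```

View pics/c2.png

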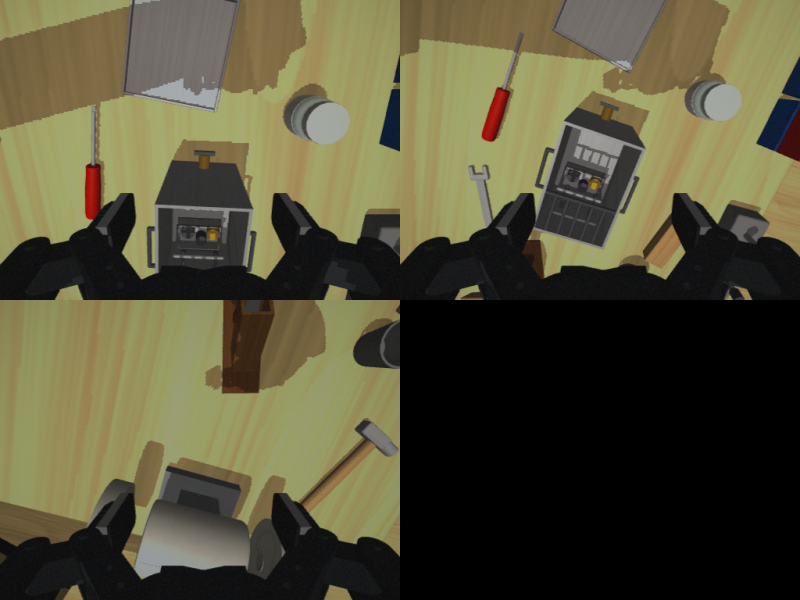

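Frames w2 and w3 show the tank, basket and bail well (w2 bail near montage (200,235), w3 near (585,165)). Frame w4 went too far, so I'll step back and take the holder again.

Call:
servo_tool(moves=[[0, 15, -4, 0], [0, 15, -4, 0], [0, 15, -4, 0], [0, 15, -4, 0], [0, 15, -4, 0], [0, 15, -4, 0], [0, 15, -4, 0], [0, 15, -4, 0]])

```text
time: 5.93
ee_pos: [0.4644, -0.3456, 0.2598]
tcp_rot: [179.9, 0.1, 106.4]
wrist_force: [0.6, 0.5, 0.4]
opening: 0.0853
grasp_force: 0.0
```

```bash
python3 shot.py w5
python3 - <<'E'
from h import *
W=wcam("w5.json"); p=proj(W,[.465,-.254,.158]); print(p)
x,y=int(p[0]),int(p[1])
x0,y0=max(0,x-65),max(0,y-30); print(x0,y0)
f=lambda i,s:cv2.resize(i,None,fx=s,fy=s,interpolation=cv2.INTER_CUBIC)
a=cv2.imread("pics/w2.png")[255:350,185:335];b=cv2.imread("pics/w3.png")[150:325,165:310];c=cv2.imread("pics/w5.png")[y0:y0+90,x0:x0+130]
can=np.zeros((600,800,3),np.uint8)
for im,xx,yy in((f(a,2.66),0,0),(f(b,2.7),400,0),(f(c,3),0,270)): 
    h=min(im.shape[0],600-yy);w=min(im.shape[1],800-xx);can[yy:yy+h,xx:xx+w]=im[:h,:w]
can=cv2.convertScaleAbs(can,alpha=1.4,beta=10)
cv2.imwrite("pics/c3.png",can)
E
```

```text
[ 0.46439506 -0.34564664  0.25976889] [1.79940264e+02 9.72116386e-02 1.06379718e+02] 1.0167807940731086
[293.59778257  85.33202582]
228 55
```

View pics/c3.png

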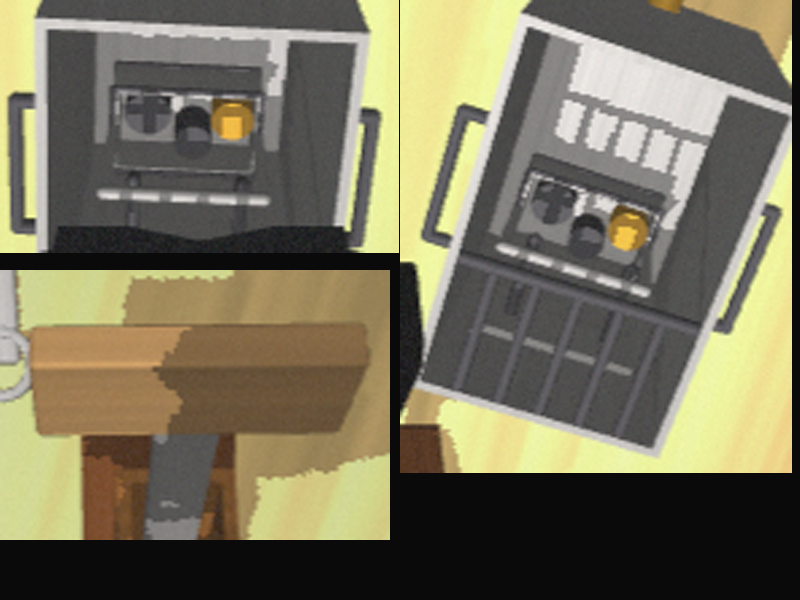

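The crops show the bail bar (w2 crop (98,194)-(268,200), w3 crop (498,247)-(648,292)), the tank rim corners, the grille's front bar and the handle top face (w5 crop rows 328-368).

Run:
```python
from h import *
np.set_printoptions(precision=4,suppress=True)
W1,W2,W3,W5=[wcam(f"w{i}.json") for i in(1,2,3,5)];S=cam("scene");D=cam("side")
c1=lambda x,y:(225+x/4-.375,175+y/4-.375)
c2=lambda x,y:(185+x/2.66-.3,255+y/2.66-.3)
c3=lambda x,y:(165+(x-400)/2.7-.3,150+y/2.7-.3)
c5=lambda x,y:(228+x/3-.33,55+(y-270)/3-.33)
print("handle top corners")
A=[(30,190),(325,112),(336,147),(42,235)];B=[(32,328),(365,323),(368,365),(35,368)]
P=[tri([ray(W1,c1(*a)),ray(W5,c5(*b))]) for a,b in zip(A,B)]
for p in P: print(p[0],p[1][0])
print("mean",np.mean([p[0] for p in P],0))
for z in(.15,.16,.17):
  q=[onz(W5,c5(*b),z) for b in B]; print(z,np.mean(q,0),np.linalg.norm(q[1]-q[0]),np.linalg.norm(q[2]-q[3]),np.linalg.norm(q[0]-q[3]),np.degrees(np.arctan2(*(q[1]-q[0])[1::-1])))
print("front-bottom",[tri([ray(W1,c1(*a)),ray(W5,c5(*b))]) for a,b in zip([(68,247),(338,172)],[(40,433),(340,432)])])
print("bail")
for a,b in(((98,194),(498,247)),((268,200),(648,292)),((183,197),(573,270))): print(tri([ray(W2,c2(*a)),ray(W3,c3(*b))]))
print("rim z.15 w2",[onz(W2,c2(*p),.15) for p in((37,18),(367,32))])
print("rim w3",[onz(W3,c3(*p),.15) for p in((525,12),(415,385),(660,455))])
print("grille bar w3",[onz(W3,c3(*p),.15) for p in((462,262),(697,325))])
for p in((231,153),(272,181),(205,184)): pass
```

```text
handle top corners
[ 0.4182 -0.2586  0.1593] 0.00016089448044038772
[ 0.5049 -0.2323  0.1636] 0.00012174132928053858
[ 0.5085 -0.2423  0.1661] 0.00026265732675084574
[ 0.4225 -0.2685  0.1697] 0.00019552056801505686
mean [ 0.4635 -0.2504  0.1647]
0.15 [ 0.465  -0.2492  0.15  ] 0.09464768342624104 0.09586854533893695 0.010755996423224588 17.15823234134285
0.16 [ 0.4641 -0.2501  0.16  ] 0.09120508114898396 0.09238153688237664 0.010364770600887188 17.158232341342856
0.17 [ 0.4632 -0.2509  0.17  ] 0.08776247887172682 0.08889452842581624 0.009973544778549767 17.158232341342874
front-bottom [(array([ 0.4274, -0.2856,  0.1419]), [np.float64(0.0004954301444928461), np.float64(0.0004954301444927882)]), (array([ 0.5136, -0.2597,  0.1422]), [np.float64(0.00027539611087237873), np.float64(0.0002753961108723565)])]
bail
(array([ 0.5148, -0.0757,  0.0822]), [np.float64(0.00032170370368351977), np.float64(0.00032170370368342577)])
(array([ 0.5929, -0.0791,  0.082 ]), [np.float64(0.00016041208581148313), np.float64(0.00016041208581155694)])
(array([ 0.5537, -0.0781,  0.0812]), [np.float64(9.583038209546341e-06), np.float64(9.583038209680492e-06)])
rim z.15 w2 [array([0.5075, 0.0549, 0.15  ]), array([0.6173, 0.0497, 0.15  ])]
rim w3 [array([0.5084, 0.0553, 0.15  ]), array([ 0.5007, -0.112 ,  0.15  ]), array([ 0.61  , -0.1171,  0.15  ])]
grille bar w3 [array([ 0.5076, -0.0501,  0.15  ]), array([ 0.6066, -0.0511,  0.15  ])]
```

Measured so far:
- Tank: yaw about -92.4°, bail at about (0.555,-0.077,0.081).
- Rod: top at (0.464,-0.251,0.163), leaning along (0.289,-0.957).

The tool stays vertical and the rod has to keep its lean to reach under the grille. So I'll pinch the strip across its 20 mm, just below the handle.

Call:
servo_tool(moves=[[1.35, 4.9, 0, 0], [1.35, 4.9, 0, 0], [1.35, 4.9, -15.5, 0], [1.35, 4.9, -15.5, 0], [1.35, 4.9, -15.5, 0], [1.35, 4.9, -15.5, 0], [1.35, 4.9, -15.5, 0], [1.35, 4.9, -15.5, 0], [1.35, 4.9, -15.5, 0]], claw=0)

```text
time: 6.73
ee_pos: [0.4784, -0.2971, 0.1063]
tcp_rot: [179.9, 0.1, 106.4]
wrist_force: [0.1, -0.2, 0.4]
opening: 0.0854
grasp_force: 0.0
```

Call:
servo_tool(moves=[[-0.26, 0.86, 0, 0], [-0.26, 0.86, 0, 0], [-0.26, 0.86, 0, 0], [-0.26, 0.86, 0, 0]])

```text
time: 7.07
ee_pos: [0.4754, -0.2875, 0.105]
tcp_rot: [179.9, 0.1, 106.4]
wrist_force: [0.2, 0.2, 0.2]
opening: 0.0853
grasp_force: 0.0
```

```bash
python3 shot.py w6
python3 - <<'E'
from h import *
a=camera("side")[60:180,280:390];cv2.imwrite("pics/s6.png",a[:,:,::-1])
b=cv2.imread("pics/w6.png")
can=np.hstack([cv2.resize(cv2.imread("pics/s6.png"),(400,436),interpolation=2),cv2.resize(b[:, 100:420],(400,436))])
cv2.imwrite("pics/c6.png",cv2.convertScaleAbs(can,alpha=1.4,beta=10))
E
```

```text
[ 0.47539879 -0.28753801  0.10497559] [1.79931014e+02 7.88528569e-02 1.06409550e+02] 0.4942170159892702
```

View pics/c6.png

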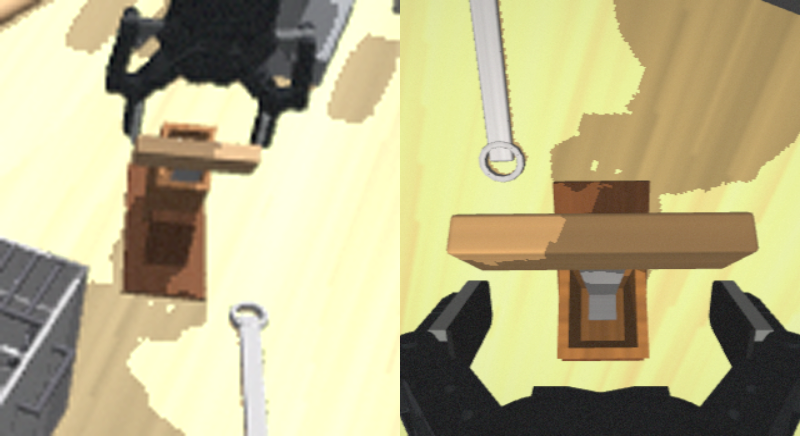

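The fingers straddle the strip symmetrically (wrist crop pads at 490 and 712, strip at 602) and the handle clears them. Closing now.

Call:
servo_tool(moves=[[0, 0, 0, 0], [0, 0, 0, 0], [0, 0, 0, 0], [0, 0, 0, 0], [0, 0, 0, 0], [0, 0, 0, 0], [0, 0, 0, 0], [0, 0, 0, 0], [0, 0, 0, 0], [0, 0, 0, 0]], claw=1, force=120)

```text
time: 8.0
ee_pos: [0.475, -0.2874, 0.1038]
tcp_rot: [180.0, 0.0, 106.4]
wrist_force: [-0.7, -1.2, 1.5]
opening: 0.0001
grasp_force: 0.6
```

```bash
python3 shot.py w7
python3 - <<'E'
from h import *
cv2.imwrite("pics/s7.png",camera("side")[:,:,::-1]);cv2.imwrite("pics/sc7.png",camera("scene")[:,:,::-1])
b=cv2.imread("pics/w7.png");s=cv2.imread("pics/s7.png")[60:180,280:390];c=cv2.imread("pics/sc7.png")[90:190,130:230]
can=np.hstack([cv2.resize(s,(267,300),interpolation=2),cv2.resize(c,(267,300),interpolation=2)])
can=np.hstack([can,cv2.resize(b[180:330,195:325],(260,300),interpolation=2)])
cv2.imwrite("pics/c7.png",cv2.convertScaleAbs(can,alpha=1.4,beta=10))
E
```

```text
[ 0.47497499 -0.28744266  0.10382309] [1.79990904e+02 6.16949963e-03 1.06386467e+02] 0.06702401415449975
```

View pics/c7.png

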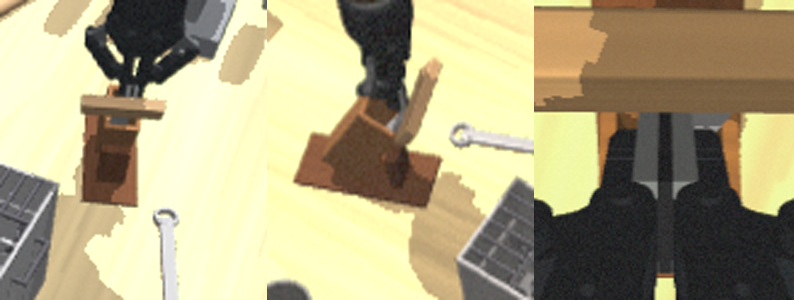

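The wrist crop shows the fingers shut in front of the strip (lit strip edge at (715,118)). I'll measure the strip numerically from the stored frames.

Run:
```python
from h import *
np.set_printoptions(precision=4,suppress=True)
for n in("w6","w7"):
    im=cv2.imread(f"pics/{n}.png").astype(int); W=wcam(n+".json"); T=json.load(open(n+".json"))["ee_pos"]
    print(n)
    for r in range(180,290,6):
        row=im[r]; s=row.max(1)-row.min(1); v=row.max(1)
        g=np.where((s<22)&(v>45))[0]; g=g[(g>150)&(g<380)]
        # runs
        runs=[x for x in np.split(g,np.where(np.diff(g)>1)[0]+1) if len(x)>5]
        out=[(int(x[0]),int(x[-1]),int(v[x].mean())) for x in runs]
        print(r,out)
    h=np.array([.286,-.958,0])
    # handle extents
    for r in(200,210,220,230):
        row=im[r]; w=(row[:,2]-row[:,0]>35)&(row[:,2]<215); x=np.where(w)[0]; print("wood",r,x[(x>100)&(x<430)][[0,-1]])
    for r in(238,250):
        o,d=ray(W,(262,r)); K,R,t=W
        for z in(.09,.1,.11,.12):
            p=onz(W,(262,r),z); print(r,z,(p-[.464,-.2507,.163])@h, (R@p+t)[2])
```

```text
w6
180 []
186 []
192 []
198 []
204 []
210 []
216 []
222 []
228 []
234 []
240 [(244, 278, 89)]
246 [(246, 276, 97)]
252 [(151, 160, 51), (248, 274, 63), (361, 370, 55)]
258 [(151, 156, 50), (251, 272, 63), (364, 374, 50)]
264 [(251, 272, 86), (368, 379, 51)]
270 [(251, 272, 85), (372, 379, 51)]
276 [(251, 272, 86)]
282 []
288 []
wood 200 [101 429]
wood 210 [101 429]
wood 220 [101 429]
wood 230 [101 429]
238 0.09 0.04934479973933893 0.1978273286100439
238 0.1 0.04452683283131482 0.18684669572366303
238 0.11 0.03970886592329077 0.17586606283728223
238 0.12 0.03489089901526666 0.16488542995090139
250 0.09 0.05814430951925493 0.20044479862943698
250 0.1 0.05283791572323584 0.18931888006601644
250 0.11 0.04753152192721674 0.17819296150259595
250 0.12 0.04222512813119758 0.1670670429391754
w7
180 []
186 []
192 []
198 []
204 []
210 []
216 []
222 []
228 []
234 []
240 [(247, 256, 53), (264, 290, 60)]
246 [(247, 256, 52), (265, 274, 52)]
252 [(246, 256, 51), (265, 274, 52)]
258 [(246, 256, 52), (265, 275, 52)]
264 [(245, 255, 52), (265, 275, 52)]
270 [(245, 256, 60), (265, 275, 62)]
276 []
282 []
288 []
wood 200 [101 429]
wood 210 [101 429]
wood 220 [101 429]
wood 230 [101 429]
238 0.09 0.04855317767392846 0.19654806361788865
238 0.1 0.04375088392560905 0.1855742023066311
238 0.11 0.038948590177289626 0.17460034099537358
238 0.12 0.03414629642897015 0.16362647968411606
250 0.09 0.057289893714737826 0.19913625939815827
250 0.1 0.051999803198631 0.18801789144045383
250 0.11 0.046709712682524135 0.17689952348274937
250 0.12 0.041419622166417314 0.1657811555250449
```

The strip estimate was right, but only the pads' near corner reached it and it slipped out. I'll reopen, go 5 mm nearer the handle and 4 mm lower, then check before closing.

Call:
servo_tool(moves=[[0, 0, 0, 0], [0, 0, 0, 0], [0, 0, 0, 0], [0, 0, 0, 0], [0, 0, 0, 0], [0, 0, 0, 0], [0, 0, 0, 0], [0, 0, 0, 0]], claw=0, force=60)

```text
time: 8.82
ee_pos: [0.4749, -0.2874, 0.1038]
tcp_rot: [180.0, -0.0, 106.4]
wrist_force: [-0.6, 0.7, 0.3]
opening: 0.0854
grasp_force: 0.0
```

```bash
cat > strip.py <<'E'
from h import *
import sys
n=sys.argv[1]; im=cv2.imread(f"pics/{n}.png").astype(int)
for r in range(228,282,5):
    row=im[r]; s=row.max(1)-row.min(1); v=row.max(1)
    g=np.where((s<22)&(v>45))[0]; g=g[(g>200)&(g<330)]
    print(r,[(int(x[0]),int(x[-1]),int(v[x].mean())) for x in np.split(g,np.where(np.diff(g)>1)[0]+1) if len(x)>5])
# handle: wood columns by saturation/hue, edges along column 200,262,320
for c in(190,225,300,340):
    col=im[150:250,c]; print(c,[(150+i,list(map(int,col[i]))) for i in range(1,100) if abs(col[i]-col[i-1]).sum()>70])
E
for n in w6; do python3 strip.py $n; done; python3 shot.py w8; python3 strip.py w8
```

```text
228 []
233 []
238 [(244, 279, 62)]
243 [(245, 278, 96)]
248 [(247, 276, 96)]
253 [(249, 274, 63)]
258 [(251, 272, 63)]
263 [(251, 272, 86)]
268 [(251, 272, 85)]
273 [(251, 272, 85)]
278 [(251, 272, 86)]
190 [(152, [134, 136, 139]), (188, [68, 102, 108]), (189, [43, 69, 87]), (238, [113, 164, 160])]
225 [(160, [20, 32, 50]), (238, [89, 139, 140])]
300 [(187, [53, 82, 99]), (237, [84, 135, 138]), (241, [106, 166, 163])]
340 [(166, [87, 139, 148]), (187, [42, 66, 80]), (237, [111, 165, 160])]
[ 0.47492667 -0.28738146  0.10375311] [ 1.79999810e+02 -3.62767061e-03  1.06389167e+02] 0.1461713563624696
228 []
233 []
238 [(254, 292, 62)]
243 [(253, 288, 97)]
248 [(252, 284, 97)]
253 [(251, 280, 63)]
258 [(250, 274, 64)]
263 [(250, 270, 80)]
268 [(250, 270, 86)]
273 [(250, 271, 84)]
278 [(250, 271, 83)]
190 [(151, [71, 108, 124]), (153, [126, 128, 131]), (160, [113, 166, 162]), (183, [58, 88, 96]), (229, [38, 60, 79]), (236, [94, 138, 139]), (237, [113, 167, 162])]
225 [(160, [41, 65, 79]), (161, [21, 35, 54]), (195, [68, 107, 138]), (212, [51, 79, 102]), (236, [67, 103, 112]), (237, [98, 150, 150])]
300 [(160, [46, 73, 89]), (185, [40, 62, 80]), (237, [81, 128, 137]), (244, [106, 166, 163])]
340 [(168, [98, 156, 164]), (185, [79, 124, 133]), (186, [41, 62, 78]), (237, [111, 166, 161])]
```

The rod is now leaning a few mm sideways to the right in the tube. A better-seated closing will re-centre it.

Call:
servo_tool(moves=[[-0.15, 0.5, 0, 0], [-0.15, 0.5, -0.4, 0], [-0.15, 0.5, -0.4, 0], [-0.15, 0.5, -0.4, 0]])

```text
time: 9.2
ee_pos: [0.4733, -0.2823, 0.0995]
tcp_rot: [-180.0, -0.0, 106.4]
wrist_force: [0.6, -1.2, 0.1]
opening: 0.0857
grasp_force: 0.3
```

```bash
python3 shot.py w9; python3 strip.py w9
```

```text
[ 0.47329175 -0.28228949  0.09950988] [-1.79986065e+02 -6.87582204e-03  1.06394233e+02] 0.5580310515974656
228 []
233 []
238 []
243 []
248 []
253 [(280, 290, 70)]
258 [(252, 285, 94)]
263 [(251, 280, 74)]
268 [(250, 273, 63)]
273 [(250, 271, 83)]
278 [(251, 272, 86)]
190 [(157, [91, 138, 146]), (160, [138, 141, 143]), (167, [115, 169, 166]), (211, [72, 108, 112]), (212, [42, 63, 80])]
225 [(163, [100, 159, 163]), (165, [67, 106, 123]), (167, [32, 49, 59])]
300 [(167, [32, 52, 67])]
340 [(169, [101, 160, 164]), (199, [63, 100, 111]), (200, [39, 58, 76]), (247, [64, 98, 107]), (248, [113, 167, 162])]
```

Call:
servo_tool(moves=[[0, 0, 0, 0], [0, 0, 0, 0], [0, 0, 0, 0], [0, 0, 0, 0]], claw=0.6, force=60)

```text
time: 9.58
ee_pos: [0.4731, -0.2827, 0.1002]
tcp_rot: [-180.0, 0.0, 106.4]
wrist_force: [0.8, 0.1, 0.6]
opening: 0.0388
grasp_force: 0.5
```

```bash
python3 shot.py w10; python3 strip.py w10
```

```text
[ 0.47314073 -0.28272938  0.10015525] [-1.79991756e+02  2.01898164e-02  1.06358002e+02] 1.2685950366248002
228 []
233 []
238 []
243 []
248 [(204, 214, 55), (254, 293, 69), (307, 316, 55)]
253 [(202, 212, 55), (251, 288, 105), (308, 318, 55)]
258 [(201, 211, 55), (250, 284, 105), (310, 320, 56)]
263 [(201, 209, 55), (249, 278, 71), (312, 322, 55)]
268 [(201, 208, 55), (247, 273, 69), (313, 324, 55)]
273 [(201, 207, 93), (246, 268, 70), (313, 324, 86)]
278 [(246, 267, 89)]
190 [(157, [78, 120, 137]), (159, [126, 127, 128]), (166, [123, 180, 174]), (190, [81, 121, 126]), (191, [49, 73, 94]), (245, [102, 151, 151]), (246, [125, 179, 175])]
225 [(164, [89, 140, 151]), (166, [44, 68, 83]), (194, [64, 100, 131]), (245, [74, 113, 123]), (246, [109, 169, 166])]
300 [(166, [33, 55, 72]), (246, [15, 18, 22])]
340 [(168, [108, 171, 175]), (194, [46, 70, 87]), (246, [93, 140, 144]), (247, [118, 179, 174])]
```

Call:
servo_tool(moves=[[0.57, 0.17, 0, 0], [0.57, 0.17, 0, 0], [0.57, 0.17, 0, 0]], claw=0.7)

```text
time: 9.88
ee_pos: [0.4796, -0.2806, 0.0996]
tcp_rot: [180.0, -0.0, 106.4]
wrist_force: [0.1, -0.5, 1.6]
opening: 0.0258
grasp_force: 0.4
```

```bash
python3 shot.py w11; python3 strip.py w11|head -12
```

```text
[ 0.47955947 -0.28056371  0.09960331] [ 1.79994335e+02 -3.49719806e-03  1.06416863e+02] 0.20536390017156084
228 []
233 []
238 []
243 []
248 [(219, 228, 55), (241, 277, 68), (292, 302, 54)]
253 [(217, 227, 54), (240, 275, 107), (294, 303, 55)]
258 [(216, 226, 54), (239, 271, 107), (295, 305, 54)]
263 [(214, 225, 54), (240, 267, 101), (296, 306, 54)]
268 [(213, 224, 54), (240, 264, 70), (296, 308, 53)]
273 [(218, 224, 91), (240, 261, 70), (296, 303, 87)]
278 [(239, 260, 87)]
190 [(156, [74, 77, 82]), (160, [115, 178, 172]), (192, [97, 149, 148]), (193, [45, 70, 88]), (247, [111, 176, 172])]
```

Call:
servo_tool(moves=[[0, 0, 0, 0], [0, 0, 0, 0], [0, 0, 0, 0]], claw=0.78)

```text
time: 10.18
ee_pos: [0.4791, -0.2807, 0.0998]
tcp_rot: [180.0, -0.0, 106.4]
wrist_force: [0.2, 0.4, 0.2]
opening: 0.0192
grasp_force: 16.8
```

```bash
python3 shot.py w12; python3 strip.py w12|head -12
```

```text
[ 0.47911019 -0.2806805   0.09979169] [ 1.79995726e+02 -2.91941307e-03  1.06386820e+02] 0.05863718839445755
228 []
233 []
238 []
243 []
248 [(226, 235, 54), (242, 278, 67), (286, 295, 53)]
253 [(225, 234, 54), (242, 274, 106), (286, 296, 54)]
258 [(223, 233, 54), (242, 271, 106), (287, 297, 54)]
263 [(222, 233, 53), (242, 268, 92), (288, 298, 55)]
268 [(221, 231, 54), (243, 265, 70), (289, 300, 53)]
273 [(227, 232, 91), (242, 261, 68), (288, 293, 90)]
278 [(242, 260, 86)]
190 [(157, [75, 78, 79]), (160, [94, 139, 135]), (161, [115, 177, 171]), (192, [74, 114, 116]), (193, [44, 69, 88]), (242, [44, 68, 88]), (246, [79, 121, 127]), (247, [110, 173, 169])]
```

It grips now: opening 19 mm, contact 17 N. I'll firm it up in stages.

Call:
servo_tool(moves=[[0, 0, 0, 0], [0, 0, 0, 0]], claw=0.85, force=60)

```text
time: 10.4
ee_pos: [0.4791, -0.2807, 0.0999]
tcp_rot: [180.0, 0.0, 106.4]
wrist_force: [-0.1, 1.0, 2.3]
opening: 0.0171
grasp_force: 58.1
```

Call:
servo_tool(moves=[[0, 0, 0, 0], [0, 0, 0, 0]], claw=1, force=90)

```text
time: 10.57
ee_pos: [0.4791, -0.2807, 0.1]
tcp_rot: [180.0, 0.0, 106.4]
wrist_force: [0.6, 1.2, 3.4]
opening: 0.0151
grasp_force: 87.4
```

Call:
servo_tool(moves=[[-0.17, 0.56, 0.8, 0], [-0.17, 0.56, 0.8, 0], [-0.17, 0.56, 0.8, 0]])

```text
time: 10.82
ee_pos: [0.4775, -0.2749, 0.1082]
tcp_rot: [180.0, 0.0, 106.4]
wrist_force: [-0.2, -0.8, -1.1]
opening: 0.0152
grasp_force: 87.5
```

Call:
servo_tool(moves=[[-0.4, 1.4, 2.0, 0], [-0.8, 2.7, 4.1, 0], [-1.2, 4.1, 6.1, 0], [-1.6, 5.5, 8.2, 0], [-2.1, 6.9, 10.2, 0], [-2.5, 8.2, 12.3, 0], [-2.5, 8.2, 14, 0], [-2.5, 8.2, 14, 0]])

```text
time: 11.48
ee_pos: [0.4531, -0.1928, 0.2511]
tcp_rot: [179.8, 0.2, 106.4]
wrist_force: [0.5, -1.4, -2.2]
opening: 0.0152
grasp_force: 88.1
```

```bash
python3 shot.py w13
python3 - <<'E'
from h import *
for n in("scene","side"): cv2.imwrite(f"pics/{n}13.png",camera(n)[:,:,::-1])
for n in("scene","side"):
    C=cam(n); print(n,[proj(C,p) for p in([.464,-.20,.25],)])
    a=cv2.imread(f"pics/{n}0.png").astype(int);b=cv2.imread(f"pics/{n}13.png").astype(int)
E
```

```text
[ 0.4531071  -0.19282284  0.25114375] [1.79785228e+02 1.69561433e-01 1.06445227e+02] 4.058239609734438
scene [array([199.69802436, 105.79053589])]
side [array([335.01058407,  83.63351912])]
```

The rod is out and held, with a vertical reading of -2.2 N. One composite picture to measure the hook's pose in hand.

Run:
```python
from h import *
f=lambda i,s:cv2.resize(i,None,fx=s,fy=s,interpolation=cv2.INTER_CUBIC)
a=cv2.imread("pics/scene13.png")[75:175,150:250];b=cv2.imread("pics/side13.png")[55:155,280:380];c=cv2.imread("pics/w13.png")[120:320,130:390]
can=np.zeros((600,800,3),np.uint8)
can[:400,:400]=f(a,4);can[:400,400:]=f(b,4);can[400:600,:260]=c
can[400:600,300:800]=f(c[100:180,30:230],2.5)
cv2.imwrite("pics/c13.png",cv2.convertScaleAbs(can,alpha=1.4,beta=10))
```

```text
(no output)
```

View pics/c13.png

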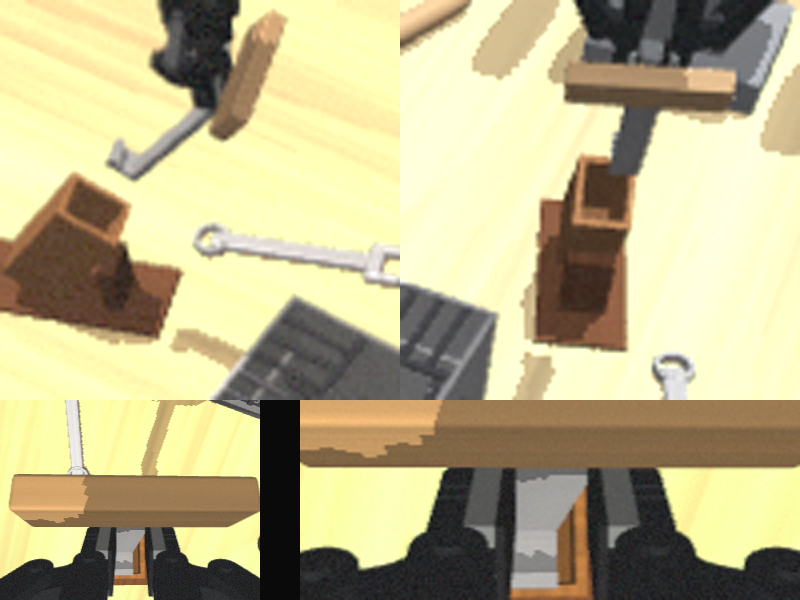

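The composite shows the rod leaning in the fingers with its hook free: heel at scene crop (135,178) and side crop (610,165), lip near scene crop (112,150). Its pose in hand matches w12, so it has not slipped.

Run:
```python
from h import *
np.set_printoptions(precision=4,suppress=True)
S=cam("scene");D=cam("side");W=wcam("w13.json"); T=np.array(json.load(open("w13.json"))["ee_pos"])
s=lambda x,y:(150+x/4-.375,75+y/4-.375); d=lambda x,y:(280+(x-400)/4-.375,55+y/4-.375)
h=np.array([.284,-.959,0]);yy=np.array([.959,.284,0]);z=np.array([0,0,1.])
def rep(n,P): v=P-T; print(n,P,"rel u,y,z:",v@h,v@yy,v@z)
P,e=tri([ray(S,s(135,178)),ray(D,d(610,165))]); rep("heel",P); print(e)
# handle ends in wrist view: top back edge corners and front-bottom corners (crop c at scale1, offset 130,120-400)
w=lambda x,y:(130+x,120+y-400)
for zz in(.30,.31,.32):
    a,b=onz(W,w(12,476),zz),onz(W,w(259,475),zz); print(zz,np.linalg.norm(a-b)); rep("back top mid",(a+b)/2)
# expectations from rod frame for tilt th with handle
for deg in(35,38,41):
    t=np.radians(deg);al=np.array([-np.sin(t),np.cos(t)]);pe=np.array([np.cos(t),np.sin(t)])
    f=lambda x,zr:pe*x+al*zr
    print(deg,"hook-heel",(f(6,8)-f(-3,0))*1e3,"backtop-heel",(f(-7,187)-f(-3,0))*1e3)
rep("rest_hook est vs grasp frame",np.array([.495,-.354,.020])-np.array([.4791,-.2807,.0998])+T)
```

```text
heel [ 0.4749 -0.2622  0.1678] rel u,y,z: 0.07277961469367873 0.0012166724114053996 -0.08335086577377226
[np.float64(0.0005544234997839364), np.float64(0.00055442349978399)]
0.3 0.1004413885024604
back top mid [ 0.4425 -0.1552  0.3   ] rel u,y,z: -0.03905084115553162 0.0004908392191309257 0.048856253887827605
0.31 0.09179765642689212
back top mid [ 0.4414 -0.1522  0.31  ] rel u,y,z: -0.042255885660750316 0.000276992565686243 0.058856253887827614
0.32 0.08315392435132384
back top mid [ 0.4403 -0.1492  0.32  ] rel u,y,z: -0.04546093016596899 6.314591224155239e-05 0.06885625388782762
35 hook-heel [ 2783.7569 11715.4043] backtop-heel [-110535.4018  150887.1265]
38 hook-heel [ 2166.805  11845.0393] backtop-heel [-118280.7389  144895.365 ]
41 hook-heel [ 1543.914  11942.2079] backtop-heel [-125701.8767  138506.4554]
rest_hook est vs grasp frame [ 0.469  -0.2661  0.1713] rel u,y,z: 0.0748103 -0.005569100000000028 -0.07979999999999998
```

The rod leans about 38° in hand. The hook seat relative to the TCP is 76 mm forward, 9 mm sideways and 73 mm below. Plan: go over the open mouth, insert along the rod's own axis, slide under the bail and lift.

Call:
servo_tool(moves=[[0, 0, 4, 0], [0, 0, 5, 0], [11.9, 29.9, 5, -0.328], [11.9, 29.9, 5, -0.328], [11.9, 29.9, 5, -0.328], [11.9, 29.9, 5, -0.328], [11.9, 29.9, 5, -0.328], [11.9, 29.9, 5, -0.328], [11.9, 29.9, 5, -0.328], [11.9, 29.9, 5, -0.328], [11.9, 29.9, 5, -0.328], [11.9, 29.9, 5, -0.328], [11.9, 29.9, 5, -0.328], [11.9, 29.9, 0, -0.328], [11.9, 29.9, 0, -0.328], [11.9, 29.9, 0, -0.328], [11.9, 29.9, 0, -0.328]])

```text
time: 13.05
ee_pos: [0.5711, 0.1047, 0.2488]
tcp_rot: [180.0, 0.0, 87.5]
wrist_force: [0.1, 0.2, -1.3]
opening: 0.0151
grasp_force: 88.5
```

```bash
python3 shot.py w14
python3 - <<'E'
from h import *
np.set_printoptions(precision=4,suppress=True)
o=get_obs();print(o["wrist_force"],o["opening"],o["grasp_force"])
im=cv2.imread("pics/w14.png").astype(int)
for r in range(225,285,5):
    row=im[r]; s=row.max(1)-row.min(1); v=row.max(1)
    g=np.where((s<22)&(v>45))[0]; g=g[(g>200)&(g<330)]
    print(r,[(int(x[0]),int(x[-1]),int(v[x].mean())) for x in np.split(g,np.where(np.diff(g)>1)[0]+1) if len(x)>4])
# predicted hook seat projections & diff images for heel in scene / side
T=o["ee_pos"]; h=np.array([-.042,-.999,0]);y=np.array([.999,-.042,0])
for n in("scene","side"):
    im=camera(n)[:,:,::-1]; cv2.imwrite(f"pics/{n}14.png",im)
    print(n,[proj(cam(n),T+h*.0728+y*k+np.array([0,0,-.0834])) for k in(-.019,.001)])
E
```

```text
[0.57110052 0.10473357 0.24883594] [1.79993730e+02 1.25742401e-03 8.75031660e+01] 3.327597150182964
[ 0.9872  0.0521 -1.5361] 0.015122807628510045 88.47274597695105
225 []
230 []
235 []
240 []
245 []
250 [(201, 215, 61), (230, 239, 55), (246, 274, 97), (281, 291, 54), (305, 312, 106)]
255 [(201, 207, 79), (209, 213, 48), (229, 239, 56), (246, 274, 108), (282, 292, 56), (307, 311, 120)]
260 [(201, 212, 68), (228, 238, 55), (246, 274, 107), (282, 293, 55), (307, 311, 121)]
265 [(201, 211, 72), (227, 237, 56), (246, 273, 96), (283, 294, 55)]
270 [(201, 209, 82), (226, 237, 73), (246, 263, 108), (283, 294, 72), (310, 314, 72)]
275 [(246, 264, 123)]
280 [(245, 262, 97)]
scene [array([258.2438, 178.6175]), array([254.3968, 183.9523])]
side [array([263.0917, 160.0605]), array([255.3129, 157.1322])]
```

Call:
servo_tool(moves=[[0, -1.1, -1.4, 0], [-0.1, -2.3, -2.9, 0], [-0.2, -3.4, -4.3, 0], [-0.3, -4.6, -5.8, 0], [-0.3, -5.7, -7.2, 0], [-0.4, -6.8, -8.7, 0], [-0.5, -8, -10.2, 0], [-0.5, -9.1, -11.6, 0], [-0.5, -9.1, -11.6, 0], [-0.5, -9.1, -11.6, 0]])

```text
time: 14.03
ee_pos: [0.5668, 0.0145, 0.1328]
tcp_rot: [180.0, -0.0, 87.5]
wrist_force: [0.2, -0.3, -1.7]
opening: 0.0151
grasp_force: 88.5
```

```bash
python3 shot.py w15
python3 - <<'E'
from h import *
o=get_obs();print(o["wrist_force"],o["ee_pos"],o["opening"])
for n in("scene","side"): cv2.imwrite(f"pics/{n}15.png",camera(n)[:,:,::-1])
W=wcam("w15.json"); print([proj(W,p) for p in([.555,-.0775,.0815],[.518,-.076,.0815],[.592,-.079,.0815])])
print(proj(cam("side"),[.555,-.0775,.0815]),proj(cam("scene"),[.555,-.0775,.0815]))
a=cv2.imread("pics/side15.png").max(2);b=cv2.imread("pics/side0.png").max(2)
print("side now");print(a[140:190:2,250:296:2]);print("side before");print(b[140:190:2,250:296:2])
E
```

```text
[0.56680178 0.01453722 0.13282137] [ 1.79951909e+02 -1.22382018e-02  8.75300336e+01] 1.4521803565552163
[ 0.01162028 -0.15988287 -0.62921928] [0.56712851 0.01495077 0.13343207] 0.015239626480139221
[array([252.92348325, 305.87890956]), array([209.6241551 , 305.98423337]), array([296.23564244, 305.77355455])]
[277.04196103 153.6952547 ] [224.89746524 180.19213802]
side now
[[ 16  21  17  26  69  30  24  18  21  18  40  53  47  23  23  21  17  28
   68  71  74  56  68]
 [ 18  19  17  20  26  45  22  23  18  32  45  47  30  20  17  20  27  80
  108  69  72  69  67]
 [ 23  24  12  24  25  69  19  20  21  32  30  22  19  21  20  29  73  73
   69  83  99  97  84]
 [ 32  66  67  13  34  67  21  21  17  19  21  20  21  15  50  57  44  70
   86  59  69  69 145]
 [ 30  72  16  15  33  66  23  22  22  19  18  19  21  49  69  69  69  70
   40  51  76  89 155]
 [ 44  73  20  10  33  43  81  19  20  28  44  24  59  69  70  69  71  68
   70  51  55 161  71]
 [121 122  94  39  58  40  73  19  18  26 128 163  80  78  70  70  69  69
   71  52 128 115  72]
 [122 120 120 121 120  86  74  23  20  25  68 
[... 3438 characters left out ...]
 64  63  40  62  62]
 [ 62  62  62  62  64  63  60  63  62  61  63 130 130 146  65  64  63  65
   63  64  63  63  64]
 [ 63  62  63  60  64  62  61  63  63  62  62  63  63  63  67  63  63  63
   64  63  62  63  90]
 [ 62  63  64  61  62  62  62  61  63  62  62  60  59  64  65  63  65  64
   64  62  62  64 180]
 [ 63  63  62  61  64  60  63  63  61  62  61  63  62  63  65  65  58  64
   63  57  65 112 182]
 [ 65  63  64  62  64  65  62  62  62  61  63  62  60  64  66  66  63  63
   61  55  73 181 182]
 [ 65  63  63  62  64  61  63  63  62  61  62  62  62  63  63  64  64  62
   54  62 157 182 182]
 [ 63  63  64  63  64  63  63  63  64  62  62  62  63  63  64  65  64  61
   55  83 181 182 180]]
```

No contact yet, and the bail stays at side pixel (277,154) as predicted. Sliding the hook under it.

Call:
servo_tool(moves=[[0, -0.5, 0, 0], [0, -1.0, 0, 0], [-0.1, -1.4, 0, 0], [-0.1, -1.85, 0, 0], [-0.1, -1.85, 0, 0], [-0.1, -1.85, 0, 0]])

```text
time: 14.68
ee_pos: [0.5654, -0.004, 0.1318]
tcp_rot: [-180.0, -0.0, 87.6]
wrist_force: [0.3, -0.3, -1.9]
opening: 0.0153
grasp_force: 88.5
```

```bash
cat > st.py <<'E'
from h import *
import sys
np.set_printoptions(precision=4,suppress=True)
F=[]
for n in("side","scene"): 
    F.append(get_obs()["wrist_force"]);im=camera(n)[:,:,::-1];cv2.imwrite(f"pics/{n}{sys.argv[1]}.png",im)
o=get_obs();F.append(o["wrist_force"]);print(np.mean(F,0),o["ee_pos"],o["opening"],o["time"])
a=cv2.imread(f"pics/side{sys.argv[1]}.png").max(2)
print(a[146:164:2,258:296:2])
E
python3 st.py 16
```

```text
[ 0.3639  0.0583 -1.886 ] [ 0.5654 -0.0037  0.1318] 0.014752144536558561 14.7833
[[ 24  18  32  52  74  17  21  26  53  39  68  58  45  70  85  59  70  71
  144]
 [120  95  54  45  71  20  19  27  69  69  68  68  68  69  43  50  77  90
  155]
 [121 119 120 122 104  46  26  52  69  69  69  68  71  69  69  53  53 160
   70]
 [121 123 121 119 118 117 123 172  83  79  70  69  69  68  71  51 128 114
   70]
 [ 61  79 117 120 122 120 118 118 110 122 145  71  72  70  67  67 158  70
   71]
 [ 68  61  58  53  84 118 121 121  76  75  76 100 159 137  58 161  70  70
   50]
 [ 67  60  61  70  65  57  58  87  86  74 106 106  83  65 128 117  70  71
   70]
 [ 61  60  64  69  60  68  52  63  60  74 108 143  48  45 158  70  69  69
   69]
 [ 61  62  67  75 121 164  79  63  53  64  77 105  71 153  65  70  68  68
   71]]
```

Call:
servo_tool(moves=[[0, 0, 0.4, 0], [0, 0, 0.8, 0], [0, 0, 1.2, 0], [0, 0, 1.6, 0], [0, 0, 1.6, 0], [0, 0, 1.6, 0]])

```text
time: 15.28
ee_pos: [0.5656, -0.0036, 0.1482]
tcp_rot: [180.0, -0.0, 87.6]
wrist_force: [-0.1, -0.3, -1.2]
opening: 0.0152
grasp_force: 88.5
```

```bash
python3 st.py 17
```

```text
[ 0.2653 -0.0086 -1.6688] [ 0.5654 -0.0036  0.1477] 0.015003215515747008 15.3833
[[124 122 118 118 119 124 133  60  67  69  69  58  47  71  84  60  70  70
  144]
 [ 96 120 122 122 122 119 119 159 155  72  71  69  69  69  42  51  76  89
  156]
 [ 66  62  58  99 120 122 122 119  90  91 130  94  72  67  70  54  55 161
   70]
 [ 67  62  61  59  58  63 107 119  89  76 100 132  95  69  69  52 127 115
   71]
 [ 70  61  60  72  53  52  67  62  72  74 152  98 123  70  68  65 157  71
   70]
 [ 68  60  62  72  58  76  69  55  64  65  81 100 158 137  58 161  71  69
   50]
 [ 67  59  64  71  70  69  70  78  54  58  65 103  67  62 128 115  71  69
   70]
 [ 59  64  63  71  62  67  69  69  69  68  60  69  47  45 159  71  70  69
   68]
 [ 61  60  68  76 122 165  81  66  45  52  59  69  71 154  63  70  71  70
   69]]
```

Call:
servo_tool(moves=[[0, 0, 0.3, 0], [0, 0, 0.6, 0], [0, 0, 0.9, 0], [0, 0, 0.9, 0], [0, 0, 0.9, 0]])

```text
time: 15.8
ee_pos: [0.5656, -0.0035, 0.1571]
tcp_rot: [180.0, -0.0, 87.6]
wrist_force: [0.7, 0.5, -2.4]
opening: 0.0153
grasp_force: 89.3
```

```bash
python3 st.py 18
```

```text
[ 0.3495  0.4851 -2.0348] [ 0.5654 -0.0036  0.1567] 0.015259141916353212 15.9
[[ 61  58  98 121 123 122 121 119 144  89  70  58  45  72  84  60  69  68
  145]
 [ 68  65  55  62  59  96 120 122  87  88  77  76  68  68  43  48  77  88
  154]
 [ 66  69  61  65  51  57  61  59  85  75  97 142  95  68  70  54  54 161
   71]
 [ 68  59  61  71  59  52  62  65  64  79 109 107  95  68  70  52 127 115
   71]
 [ 68  60  61  71  48  54  53  54  74 100 159  98  75  69  69  66 158  69
   71]
 [ 68  61  62  71  58  75  60  51  53  60  64  98 158 137  58 162  68  71
   50]
 [ 69  59  61  69  70  69  69  80  72  55  58  65  66  64 128 116  72  69
   70]
 [ 62  61  64  72  62  70  67  69  70  70  80  64  45  46 158  70  69  69
   69]
 [ 59  62  67  74 123 164  80  68  49  51  60  70  72 153  62  71  71  69
   71]]
```

Call:
servo_tool(moves=[[0, 0, 0.3, 0], [0, 0, 0.6, 0], [0, 0, 0.9, 0], [0, 0, 0.9, 0], [0, 0, 0.9, 0]])

```text
time: 16.32
ee_pos: [0.5655, -0.0036, 0.1659]
tcp_rot: [180.0, -0.0, 87.6]
wrist_force: [1.0, 0.5, -4.5]
opening: 0.0147
grasp_force: 92.3
```

```bash
python3 st.py 19
```

```text
[ 0.4775 -0.0383 -4.6777] [ 0.5653 -0.0036  0.1656] 0.014923284082226937 16.4167
[[ 70  68  52  53  57  63  61  63  70  87  72  57  44  71  86  60  68  69
  144]
 [ 69  67  63  61  52  60  69  63  62  72 132  96  69  69  42  50  77  90
  156]
 [ 68  68  61 112  52  54  63  74  83  97  95 124  63  68  69  55  55 162
   72]
 [ 67  61  61  70  57  54  55  64  69 144 112 109  68  68  72  51 129 115
   72]
 [ 70  59  60  70  47  56  58  53  65  78 161 105  78  70  69  67 158  71
   70]
 [ 69  59  58  72  58  79  59  49  53  58  66  84 138 163  68 163  70  70
   52]
 [ 67  60  56  71  70  67  71  78  73  55  59  73  68  71 120 116  71  70
   70]
 [ 60  61  63  72  64  66  70  71  69  69  80  59  48  45 159  70  70  71
   69]
 [ 60  61  89  84 111 142  80  66  52  49  60  71  72 146  61  71  70  71
   71]]
```

The load has dropped to -4.7 N, so the hook now carries the basket. Raising it over the peg tips.

Call:
servo_tool(moves=[[0, 0, 0.3, 0], [0, 0, 0.6, 0], [0, 0, 0.9, 0], [0, 0, 1.2, 0], [0, 0, 1.5, 0], [0, 0, 1.5, 0], [0, 0, 1.5, 0], [0, 0, 1.5, 0]])

```text
time: 17.08
ee_pos: [0.5654, -0.0037, 0.1807]
tcp_rot: [-180.0, -0.0, 87.6]
wrist_force: [-0.1, -0.5, -4.2]
opening: 0.015
grasp_force: 92.4
```

```bash
python3 st.py 20
```

```text
[ 0.1643 -0.3887 -4.5622] [ 0.5653 -0.0036  0.1806] 0.014744779378989931 17.1833
[[ 72  69  56 114  82  53  55  74  73 107  95  96  44  70  87  60  70  70
  145]
 [ 70  69  63  71  69  61  53  54  64  97 113 112  77  69  41  52  76  91
  155]
 [ 69  68  60  73  69  52  55  57  56  66 142 100  78  71  71  55  54 162
   71]
 [ 68  61  61  69  58  49  58  54  54  54  65  74 130 159  86  65 128 115
   71]
 [ 68  60  63  72  53  54  68  80  72  55  55  66  69  63  82 135 158  72
   70]
 [ 68  59  61  76  66  66  69  70  70  70  79  58  60  68  54 162  71  71
   50]
 [ 67  58  56  72  97 115  84  70  74  53  59  69  67  76  96 116  73  71
   68]
 [ 58  61  78 121 134 182 175  91  79  79  50  68  57  46 159  70  70  69
   70]
 [ 61  92  68 122 131 175 120  85  47  49  41  97  72 147  63  71  70  70
   71]]
```

Call:
servo_tool(moves=[[0, 0.5, 0.1, 0], [0, 1.2, 0.3, 0], [0.1, 2.0, 0.6, 0], [0.1, 2.8, 0.9, 0], [0.1, 3.6, 1.2, 0], [0.2, 4.4, 1.5, 0], [0.2, 5.2, 1.7, 0], [0.3, 6.0, 1.9, 0], [0.3, 6.7, 2.2, 0], [0.3, 7.2, 2.5, 0], [0.3, 7.5, 3.0, 0], [0.3, 7.5, 3.5, 0], [0.3, 7.5, 3.5, 0], [0.3, 7.5, 3.5, 0]])

```text
time: 18.35
ee_pos: [0.5686, 0.0711, 0.2163]
tcp_rot: [180.0, 0.0, 87.6]
wrist_force: [-0.1, -0.0, -4.5]
opening: 0.0152
grasp_force: 92.1
```

```bash
python3 st.py 21 | head -1
```

```text
[-0.4146  0.3635 -4.7032] [0.5684 0.071  0.2157] 0.015225509434788216 18.45
```

Call:
servo_tool(moves=[[0, 0, 0.7, 0], [0, 0, 1.6, 0], [0, 0, 2.6, 0], [0, 0, 3.6, 0], [0, 0, 4.6, 0], [0, 0, 5.6, 0], [0, 0, 6.6, 0], [0, 0, 7.6, 0], [0, 0, 8.6, 0], [0, 0, 9.6, 0], [0, 0, 10.6, 0], [0, 0, 11.6, 0], [0, 0, 12.4, 0], [0, 0, 13, 0], [0, 0, 13, 0], [0, 0, 13, 0]])

```text
time: 19.78
ee_pos: [0.5686, 0.0713, 0.3462]
tcp_rot: [180.0, -0.0, 87.6]
wrist_force: [0.0, 0.8, -3.7]
opening: 0.0148
grasp_force: 92.6
```

```bash
python3 st.py 22 | head -1;python3 shot.py w22
python3 - <<'E'
from h import *
# difference in scene/side versus start, in region above tank: bounding boxes of changed pixels coloured gold (collet)
for n in("scene22","side22","scene0","side0"):
    im=cv2.imread(f"pics/{n}.png"); hsv=cv2.cvtColor(im,cv2.COLOR_BGR2HSV)
    m=cv2.inRange(hsv,(8,140,120),(28,255,255)); k,l,st,c=cv2.connectedComponentsWithStats(m)
    print(n,[(st[i].tolist(),c[i].round(0).tolist()) for i in range(1,k) if 6<st[i,4]<400])
E
```

```text
[-0.0739  0.3026 -4.7834] [0.5684 0.0714 0.3453] 0.01509366349658137 19.8833
[0.56840454 0.07135569 0.34534023] [-1.79966030e+02  3.31176258e-03  8.75893575e+01] 0.5282180204149394
scene22 [([164, 119, 5, 11, 17], [166.0, 124.0]), ([175, 127, 7, 9, 15], [179.0, 132.0]), ([240, 170, 8, 7, 34], [244.0, 173.0]), ([263, 209, 5, 4, 9], [265.0, 211.0]), ([381, 246, 18, 32, 328], [390.0, 262.0])]
side22 [([250, 200, 4, 4, 7], [252.0, 202.0])]
scene0 [([381, 246, 18, 32, 311], [390.0, 262.0])]
side0 []
```

The basket hangs on the rod clear of the tank (-4.8 N, underside near 0.20 m). Carrying it smoothly over the tray.

Call:
servo_tool(moves=[[-0.1, 0.4, 0, 0], [-0.2, 1.2, 0, 0], [-0.3, 2.4, 0, 0], [-0.5, 3.9, 0, 0], [-0.8, 5.5, 0, 0], [-1.0, 7.1, 0, 0], [-1.2, 8.7, 0, 0], [-1.4, 10.3, 0, 0], [-1.7, 11.9, 0, 0], [-1.9, 13.5, 0, 0], [-2.1, 15.1, 0, 0], [-2.3, 16.7, 0, 0], [-2.6, 18.3, 0, 0], [-2.8, 19.9, 0, 0], [-3.0, 21.4, 0, 0], [-3.2, 22.6, 0, 0], [-3.3, 23.5, 0, 0], [-3.4, 24.0, 0, 0], [-3.4, 24.2, 0, 0], [-3.4, 24.2, 0, 0]])

```text
time: 21.6
ee_pos: [0.5345, 0.3136, 0.3456]
tcp_rot: [-180.0, 0.0, 87.6]
wrist_force: [0.1, -0.7, -5.9]
opening: 0.0155
grasp_force: 92.2
```

```bash
python3 st.py 23|head -1
python3 - <<'E'
from h import *
np.set_printoptions(precision=4,suppress=True)
# tray floor centroid from start pictures: pale grey, low-saturation blob
for n,s in(("scene",(322,230)),("side",(237,270))):
    im=cv2.imread(f"pics/{n}0.png"); hsv=cv2.cvtColor(im,cv2.COLOR_BGR2HSV)
    m=cv2.inRange(hsv,(0,0,120),(179,45,255)); k,l,st,c=cv2.connectedComponentsWithStats(m); i=l[s[1],s[0]]
    q=cv2.boxPoints(cv2.minAreaRect(np.argwhere(l==i)[:,::-1].astype(np.float32))); print(n,st[i],onz(cam(n),c[i],.008))
    cn=max(cv2.findContours((l==i).astype(np.uint8),0,2)[0],key=cv2.contourArea); ap=cv2.approxPolyDP(cn,8,True)[:,0]
    print([onz(cam(n),p,.01)[:2] for p in ap])
# bail / rod now: gold collet triangulated
R=[]
for n in("scene","side"):
    im=cv2.imread(f"pics/{n}23.png"); hsv=cv2.cvtColor(im,cv2.COLOR_BGR2HSV); m=cv2.inRange(hsv,(8,140,120),(28,255,255))
    k,l,st,c=cv2.connectedComponentsWithStats(m); print(n,[(st[i].tolist(),c[i].round(0).tolist()) for i in range(1,k) if 6<st[i,4]<400])
E
```

```text
[ 0.3493  0.1718 -5.3049] [0.5346 0.3129 0.3459] 0.015066198865226466 21.7
scene [ 286  197   73   65 2370] [0.5266 0.2352 0.008 ]
[array([0.4384, 0.1687]), array([0.5808, 0.1421]), array([0.6073, 0.2958]), array([0.4638, 0.3212])]
side [ 188  228   94   88 4042] [0.5235 0.2394 0.008 ]
[array([0.5841, 0.1415]), array([0.6147, 0.2966]), array([0.4654, 0.3255]), array([0.4396, 0.1688])]
scene [([164, 119, 6, 11, 18], [166.0, 124.0]), ([175, 130, 6, 6, 13], [178.0, 133.0]), ([331, 198, 7, 8, 36], [334.0, 202.0]), ([263, 209, 5, 5, 12], [265.0, 211.0])]
side []
```

Tray centre is (0.525,0.234), so the basket is over it. Lowering.

Call:
servo_tool(moves=[[0, 0, -0.5, 0], [0, 0, -1.5, 0], [0, 0, -2.5, 0], [0, 0, -3.6, 0], [0, 0, -4.7, 0], [0, 0, -5.8, 0], [0, 0, -6.9, 0], [0, 0, -8, 0], [0, 0, -9.1, 0], [0, 0, -10.2, 0], [0, 0, -11.3, 0], [0, 0, -12.4, 0], [0, 0, -13.5, 0], [0, 0, -14.6, 0], [0, 0, -15.6, 0], [0, 0, -16.4, 0], [0, 0, -17, 0], [0, 0, -17.4, 0], [0, 0, -17.5, 0], [0, 0, -17.5, 0]])

```text
time: 23.37
ee_pos: [0.5344, 0.3133, 0.1708]
tcp_rot: [-180.0, -0.0, 87.6]
wrist_force: [1.0, 0.3, -5.1]
opening: 0.0153
grasp_force: 92.3
```

Call:
servo_tool(moves=[[0, 0, -0.2, 0], [0, 0, -0.4, 0], [0, 0, -0.6, 0], [0, 0, -0.8, 0], [0, 0, -1.0, 0], [0, 0, -1.2, 0], [0, 0, -1.4, 0], [0, 0, -1.4, 0]])

```text
time: 24.03
ee_pos: [0.5343, 0.3133, 0.1562]
tcp_rot: [-180.0, 0.0, 87.6]
wrist_force: [0.5, 0.5, -4.3]
opening: 0.015
grasp_force: 92.5
```

```bash
python3 st.py 24|head -1
```

```text
[ 0.2048  0.284  -4.4615] [0.5343 0.3134 0.1567] 0.015079223151344036 24.1333
```

Call:
servo_tool(moves=[[0, 0, -0.2, 0], [0, 0, -0.4, 0], [0, 0, -0.6, 0], [0, 0, -0.8, 0], [0, 0, -1.0, 0], [0, 0, -1.2, 0], [0, 0, -1.2, 0], [0, 0, -1.2, 0]])

```text
time: 24.8
ee_pos: [0.5344, 0.3133, 0.1447]
tcp_rot: [-180.0, 0.0, 87.6]
wrist_force: [-1.1, 0.6, -2.7]
opening: 0.0152
grasp_force: 90.3
```

```bash
python3 st.py 25|head -1
```

```text
[-0.2109  0.5549 -2.7613] [0.5344 0.3133 0.1448] 0.015102128859139897 24.9
```

Landed, with the force nearly down to the rod alone. Dropping the hook clear and backing out.

Call:
servo_tool(moves=[[0, 0, -0.3, 0], [0, 0, -0.6, 0], [0, 0, -0.9, 0], [0, 0, -1.2, 0], [0, 0, -1.5, 0], [0, 0, -1.8, 0], [0, 0, -1.8, 0], [0, 0, -1.8, 0]])

```text
time: 25.57
ee_pos: [0.5343, 0.3133, 0.1265]
tcp_rot: [-180.0, 0.0, 87.6]
wrist_force: [-0.8, -0.5, -2.1]
opening: 0.0148
grasp_force: 88.8
```

```bash
python3 st.py 26|head -1
```

```text
[-0.4782 -0.1404 -2.0121] [0.5345 0.3134 0.127 ] 0.015009324567057463 25.6667
```

Call:
servo_tool(moves=[[0, 0.4, 0, 0], [0, 0.8, 0, 0], [0.1, 1.3, 0, 0], [0.1, 1.8, 0, 0], [0.1, 2.4, 0, 0], [0.1, 3.0, 0, 0], [0.1, 3.0, 0, 0]])

```text
time: 26.25
ee_pos: [0.5352, 0.3447, 0.1265]
tcp_rot: [-180.0, -0.0, 87.6]
wrist_force: [0.5, -0.2, -2.5]
opening: 0.015
grasp_force: 88.8
```

```bash
python3 st.py 27|head -1
python3 - <<'E'
from h import *
for i in(25,26,27):
  for n in("scene","side"):
    im=cv2.imread(f"pics/{n}{i}.png"); hsv=cv2.cvtColor(im,cv2.COLOR_BGR2HSV); m=cv2.inRange(hsv,(8,140,110),(28,255,255))
    x,y=(300,190) if n=="scene" else (180,200)
    m=m[y:y+90,x:x+110]; k,l,st,c=cv2.connectedComponentsWithStats(m); print(i,n,[(st[j,4],(c[j]+[x,y]).round(1).tolist()) for j in range(1,k) if st[j,4]>5])
E
```

```text
[ 0.1616 -0.2249 -2.305 ] [0.5353 0.3437 0.1266] 0.014427387895832063 26.35
25 scene [(np.int32(25), [325.7, 234.2]), (np.int32(13), [397.1, 249.6])]
25 side []
26 scene [(np.int32(25), [325.7, 234.2]), (np.int32(14), [396.9, 249.5])]
26 side []
27 scene [(np.int32(26), [325.7, 234.1])]
27 side []
```

The collet stays at scene pixel (325.7,234.2) while the rod backs out, so the basket is unhooked and standing. Returning the rod.

Call:
servo_tool(moves=[[0.1, 3, 0, 0], [0.1, 3, 2, 0], [0.1, 3, 6, 0], [0.1, 3, 10, 0], [0.1, 3, 14, 0], [0.1, 3, 18, 0], [0.1, 3, 18, 0]])

```text
time: 26.93
ee_pos: [0.5374, 0.3738, 0.3169]
tcp_rot: [179.4, -0.5, 87.6]
wrist_force: [0.2, 0.5, 0.3]
opening: 0.015
grasp_force: 88.5
```

Call:
servo_tool(moves=[[-3, -10, 0, 0.06], [-8, -57, 0, 0.328], [-8.2, -57, 0, 0.328], [-8.2, -57, 0, 0.328], [-8.2, -57, 0, 0.328], [-8.2, -57, 0, 0.328], [-8.2, -57, 0, 0.328], [-8.2, -57, 0, 0.328], [-8.2, -57, 0, 0.328], [-8.2, -57, 0, 0.328], [-8.2, -57, 0, 0.328], [-8.2, -57, 0, 0.328], [-8.2, -57, 0, 0.328], [-8.2, -57, 0, 0.328], [-8.2, -57, 0, 0.328], [-8.2, -57, 0, 0.328], [-8.2, -57, 0, 0.328], [-8.2, -57, 0, 0.328], [-8.2, -57, 0, 0.328], [-8.2, -57, 0, 0.328]])

```text
time: 28.6
ee_pos: [0.4547, -0.1956, 0.3069]
tcp_rot: [180.0, 0.0, 106.5]
wrist_force: [1.0, -0.2, -1.0]
opening: 0.0147
grasp_force: 88.8
```

```bash
python3 shot.py w28;python3 strip.py w13|head -11; python3 strip.py w28|head -11; python3 st.py 28|head -1
```

```text
[ 0.45465881 -0.19561978  0.30694449] [1.79984663e+02 9.52602642e-03 1.06488172e+02] 0.23388663094447976
228 []
233 []
238 []
243 []
248 [(230, 240, 54), (246, 274, 67), (281, 290, 55)]
253 [(229, 239, 54), (246, 274, 107), (282, 292, 54)]
258 [(228, 238, 54), (246, 270, 108), (282, 293, 54)]
263 [(227, 238, 54), (246, 268, 107), (283, 294, 55)]
268 [(226, 237, 54), (246, 264, 108), (283, 295, 54)]
273 [(246, 262, 119), (283, 288, 85)]
278 [(245, 262, 119)]
228 []
233 []
238 []
243 []
248 [(230, 240, 54), (247, 274, 68), (281, 290, 55)]
253 [(229, 239, 54), (246, 274, 106), (282, 291, 54)]
258 [(228, 238, 54), (246, 270, 107), (282, 293, 53)]
263 [(227, 238, 54), (246, 267, 107), (283, 294, 54)]
268 [(226, 237, 55), (246, 264, 108), (284, 295, 55)]
273 [(246, 262, 118), (283, 288, 84)]
278 [(245, 262, 119)]
[ 0.0895 -0.0317 -2.2002] [ 0.4546 -0.196   0.3069] 0.014848743760395453 28.75
```

The strip's pixels match w13, so nothing has slipped. Retracing the extraction path.

Call:
servo_tool(moves=[[-0.2, 0.3, -2.5, 0], [-0.2, 0.3, -5, 0], [-0.2, 0.3, -7.6, 0], [-0.2, 0.3, -7.6, 0], [-0.2, 0.3, -7.6, 0]])

```text
time: 29.17
ee_pos: [0.4518, -0.1931, 0.2304]
tcp_rot: [-179.9, -0.1, 106.4]
wrist_force: [0.2, -0.5, -2.4]
opening: 0.0153
grasp_force: 88.8
```

Call:
servo_tool(moves=[[0.2, -0.8, -1.2, 0], [0.5, -1.6, -2.5, 0], [0.8, -2.5, -3.7, 0], [1.0, -3.3, -4.9, 0], [1.2, -4.1, -6.1, 0], [1.2, -4.1, -6.1, 0]])

```text
time: 29.67
ee_pos: [0.464, -0.2358, 0.1669]
tcp_rot: [-179.9, -0.1, 106.3]
wrist_force: [-0.3, -0.5, -1.7]
opening: 0.0152
grasp_force: 88.8
```

```bash
python3 shot.py w29;python3 strip.py w29|sed -n 5,10p; python3 st.py 29|head -1
```

```text
[ 0.46395126 -0.23579295  0.16688383] [-1.79856198e+02 -1.12859745e-01  1.06319749e+02] 3.0497265180963993
248 [(230, 239, 51), (247, 274, 64), (281, 290, 52)]
253 [(229, 239, 51), (246, 274, 100), (282, 291, 52)]
258 [(228, 238, 52), (246, 270, 101), (282, 292, 52)]
263 [(227, 238, 52), (246, 267, 101), (283, 294, 52)]
268 [(226, 236, 52), (246, 264, 101), (284, 294, 52)]
273 [(246, 262, 112), (283, 288, 80)]
[ 0.101   0.1186 -1.4076] [ 0.4644 -0.2347  0.1701] 0.015265064061959165 29.8167
```

Call:
servo_tool(moves=[[0.3, -0.9, -1.4, 0], [0.6, -1.8, -2.8, 0], [0.9, -2.8, -4.1, 0], [1.1, -3.6, -5.4, 0], [1.3, -4.1, -6.2, 0], [1.45, -4.5, -6.8, 0], [1.45, -4.5, -6.8, 0], [1.45, -4.5, -6.8, 0]])

```text
time: 30.48
ee_pos: [0.4789, -0.2798, 0.1019]
tcp_rot: [-180.0, 0.0, 106.4]
wrist_force: [0.4, -0.2, -1.6]
opening: 0.0148
grasp_force: 88.7
```

```bash
python3 shot.py w30;python3 strip.py w30|sed -n 5,10p; python3 st.py 30|head -1
```

```text
[ 0.47891194 -0.27976613  0.10190663] [-1.79994226e+02  1.18589076e-03  1.06366226e+02] 0.7932348415273358
248 [(230, 240, 52), (246, 274, 65), (281, 290, 53)]
253 [(229, 239, 53), (246, 274, 104), (282, 291, 53)]
258 [(228, 238, 53), (246, 271, 105), (282, 293, 53)]
263 [(227, 238, 53), (246, 268, 69), (283, 294, 53)]
268 [(226, 237, 53), (247, 264, 68), (283, 294, 53)]
273 [(246, 261, 77), (283, 288, 82)]
[-0.041  -0.5915 -2.2073] [ 0.4791 -0.2794  0.1025] 0.015250471020808126 30.6333
```

Call:
servo_tool(moves=[[0, 0, 0, 0], [0, 0, 0, 0], [0, 0, 0, 0], [0, 0, 0, 0]], claw=0.6)

```text
time: 30.97
ee_pos: [0.479, -0.2796, 0.1021]
tcp_rot: [180.0, 0.0, 106.4]
wrist_force: [0.1, -0.8, 1.5]
opening: 0.0341
grasp_force: 0.2
```

Call:
servo_tool(moves=[[0.2, -0.6, 0, 0], [0.34, -1.15, 0, 0], [0.34, -1.15, 0, 0], [0.34, -1.15, 0, 0], [0.34, -1.15, 0, 0], [0.34, -1.15, 0, 0], [0.34, -1.15, 0, 0]], claw=0)

```text
time: 31.55
ee_pos: [0.4823, -0.291, 0.1018]
tcp_rot: [-180.0, -0.0, 106.4]
wrist_force: [0.3, 0.3, 0.5]
opening: 0.0853
grasp_force: 0.0
```

Call:
servo_tool(moves=[[0, 0, 3, 0], [0, 0, 7, 0], [0.1, -0.4, 11, 0], [-1, -1, 15.5, 0], [-1.5, -4.9, 15.5, 0], [-1.5, -4.9, 15.5, 0], [-1.5, -4.9, 15.5, 0]])

```text
time: 32.13
ee_pos: [0.4672, -0.3414, 0.2573]
tcp_rot: [180.0, 0.0, 106.3]
wrist_force: [0.8, -0.4, -0.5]
opening: 0.0852
grasp_force: 0.0
```

```bash
python3 shot.py w31; python3 st.py 31|head -1
python3 - <<'E'
from h import *
# handle edges, w5 (start) vs w31 (similar pose), compared as points on plane z=.16 per column
for n in("w5","w31"):
    im=cv2.imread(f"pics/{n}.png").astype(int); W=wcam(n+".json")
    c=[.464,-.2507,.163]; print(n,proj(W,c))
    x=int(proj(W,c)[0])
    for dx in(-45,-20,40):
        col=im[50:140,x+dx]; print(dx,[50+i for i in range(1,90) if abs(col[i]-col[i-1]).sum()>60])
    y=int(proj(W,c)[1])+8
    row=im[y]; e=[i for i in range(x-90,x+90) if abs(row[i]-row[i-1]).sum()>70]; print("row",y,e)
a,b=[cv2.imread(f"pics/{n}.png") for n in("side0","side31")]; a2,b2=[cv2.imread(f"pics/{n}.png") for n in("scene0","scene31")]
r=lambda p,q:(cv2.absdiff(p,q).sum(2)>90)
d=r(a2,b2); k,l,st,c=cv2.connectedComponentsWithStats(d.astype(np.uint8)); print("scene diff",[s.tolist() for s in st[1:] if s[4]>25])
d=r(a,b); k,l,st,c=cv2.connectedComponentsWithStats(d.astype(np.uint8)); print("side diff",[s.tolist() for s in st[1:] if s[4]>25])
E
```

```text
[ 0.46715464 -0.34143666  0.25726164] [1.79965819e+02 4.73313835e-02 1.06277729e+02] 2.6336175868547165
[-0.2134  0.2416 -0.5563] [ 0.4672 -0.3395  0.2562] 0.08564310694407445 32.2833
w5 [294.35131754  80.57505953]
-45 [73, 88, 111]
-20 [58, 73, 74, 110]
40 [122]
row 88 [220, 221, 238]
w31 [289.68851202  84.721872  ]
-45 [71, 108]
-20 [70, 109]
40 [72, 124]
row 92 [217, 219, 238, 244]
scene diff [[109, 0, 7, 11, 43], [118, 7, 47, 85, 2050], [335, 9, 42, 26, 203], [378, 14, 7, 11, 38], [297, 19, 36, 65, 837], [355, 28, 6, 12, 28], [235, 37, 230, 171, 9394], [469, 70, 43, 73, 1342], [301, 89, 15, 18, 141], [177, 107, 20, 32, 183], [192, 145, 16, 13, 62], [176, 153, 34, 52, 868], [229, 183, 13, 11, 91], [478, 193, 6, 6, 28], [497, 201, 8, 7, 42], [313, 210, 28, 37, 585], [492, 219, 8, 7, 46]]
side diff [[327, 0, 65, 43, 1386], [313, 97, 39, 13, 239], [292, 113, 220, 271, 22478], [302, 133, 12, 12, 93], [261, 160, 19, 13, 83], [259, 165, 17, 11, 77], [212, 253, 44, 41, 961]]
```

Run:
```python
from h import *
np.set_printoptions(precision=4,suppress=True)
C0={};C1={}
g=get_obs()
for n,(x,y,w,hh) in {"side":(312,96,42,20),"scene":(176,104,24,36)}.items():
    a=cv2.imread(f"pics/{n}0.png")[y:y+hh,x:x+w]; b=camera(n)[:,:,::-1].copy(); cv2.imwrite(f"pics/{n}32.png",b)
    for im in(cv2.imread(f"pics/{n}31.png"),b):
        r=cv2.matchTemplate(im[y-12:y+hh+12,x-12:x+w+12],a,cv2.TM_CCOEFF_NORMED); _,v,_,p=cv2.minMaxLoc(r); print(n,round(v,3),p[0]-12,p[1]-12)
    C0[n]=ray(cam(n),(x+w/2,y+hh/2));C1[n]=ray(cam(n),(x+w/2+p[0]-12,y+hh/2+p[1]-12))
print(tri(list(C1.values()))[0]-tri(list(C0.values()))[0])
```

```text
side 0.88 -1 2
side 0.879 -1 2
scene 0.895 1 1
scene 0.895 1 1
[ 0.0004  0.0036 -0.0035]
```

The rod's handle is within about 5 mm of where it started and still. The basket stands in the tray. Handing in.

```bash
python3 -c "
from workcell import *
print(job_done())"
```

```text
the job is handed in; nothing more can be done
None
```

The basket is unhooked and standing in the drip tray, the rod is back in its holder with its handle about 5 mm from where it started, and the job is handed in. No verdict came back.

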